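Load the capsule brewer, dial in the cups, fold out the cup rest

ROBOT

A 7-joint arm with a two-finger parallel gripper is mounted at the origin on the work surface. World frame = base frame: x ahead of the robot, y to its left, z up, the work surface at z = 0. Lengths are in m, angles in rad, forces in N, time in s.
With the tool pointing down it reaches from about 0.35 to 0.9 m from the base axis. Payload 8.1 kg.
Tool frame: the origin (TCP) lies on the centre line of the jaws, within the pads' length; the fingertips stand 17 mm ahead of it and the grasp point (between the pads) lies 2 mm behind it; z points along the fingers, y is the direction in which the jaws open and shut (so a half turn about z gives the same grasp; the last joint's range is limited). The gripper opens to 92 mm and grips with 3 to 60 N. Pads are 19 mm wide; open, the fingers measure 130 mm over their backs; the gripper's body (75 mm by 190 mm) begins 47 mm behind the grasp point.
Start: joints at [1.15, 0.434, 0.025, 1.573, -0.012, 1.134, -0.075], TCP at [0.195, -0.594, 0.244] pointing down, gripper open.
Joint ranges: [-2.62, 2.62], [-0.44, 2.09], [-1.27, 1.32], [0.08, 2.57], [-1.32, 4.46], [0.12, 2], [-2.74, 2.74]. Speed limits (rad/s): [2.22, 2.22, 3.01, 3.01, 3.14, 3.14, 3.14].

INTERFACE

Orientations are given as a rotation vector (axis times angle).
In Python, from cell import arm gives the robot as it stands.
- The arm moves only by the shell command python3 -m creep 'ROWS' [FORCE]. ROWS is JSON, a list that holds one entry, the list of rows, each a list of 7 numbers: the shift along the world's x, y, z in cm, then the turn, a rotation vector about the world's x, y, z in degrees, then the opening, from -1 (shut) to 1 (fully open), so that 0 is half open. In form: [[[tx, ty, tz, ax, ay, az, jaw], ...]]. A call has 1 to 5 rows; each row is the pose to reach, as a shift and turn from the pose commanded when the call began; what a row does not reach only later rows make up. A row lasts 1/10 s, in which the tool goes at most 50 mm and 8.59 degrees, less where a joint would pass 70% of its speed; a pose out of reach is approached as far as the arm can. A call with a gripper value outside its range is refused whole. The fingers move at their own pace and stop on an object; FORCE is the grip in N (left out, the last holds). Time passes only in rows, so rows that repeat a pose let the fingers close. It gives the time, the measured TCP pose, the force and the opening at its end, in the units of the state.
- arm.observe(): the state, without advancing time (a new reading comes with each control period).
- arm.get_image(name): name is "scene" or "top" or "wrist"; returns the picture (384x512x3 uint8, red, green, blue); there is no depth.
- arm.camera_model(name): a dict with "vfov" (degrees; the focal length in pixels is half the picture's height over the tangent of half this angle, whatever the lens; pixels are square), "cx", "cy" (the principal point, pixels), "cam_to_world" (4x4, takes a point from camera to world coordinates); the wrist camera has in their place "T_tool_cam" (4x4, takes a point from camera to tool coordinates, whose origin is the TCP and whose axes are the flange's). Camera axes: x right, y down, z forward; pixel columns grow to the right and rows downward; lengths in m; the calibration is good to about 2 mm. A picture is of the moment at which its call begins: read the wrist's pose just before it. camera_model takes no time and is no camera call.
- arm.sign_off(): hands the job in, once; it reports no verdict.
The state is a dict: "clock": time; "joints": joint angles; "dq": joint speeds; "joint_efforts": joint torques, N m; "position": TCP position; "ee_rot": TCP orientation; "force": force on the tool from outside, world axes, zero at the start; "ft_torque": the same for the moment, N m; "width": opening from 0.0 (shut) to 1.0 (fully open).
Only numpy, scipy, OpenCV 4.12 (cv2) and the standard library are available. Lean on these libraries where they do the work, as an engineer would, in place of code of your own. Each camera call takes 0.05 s, during which the arm holds its last target.

TASK

Get the brewer ready for a round of drinks: put every refill on the counter (round coffee capsules and rectangular tea tins) into the wooden magazine box, lying below its rim, and close the lid fully. Only then turn the brewer's dial clockwise by exactly one click for each refill you packed, and swing the cup rest out from the brewer's front until it snaps home in its end stop (the cup rest may also be swung out earlier). Do not knock over the upturned mug, the sugar jar or the bottle standing by the refills.

Things in the scene. Friction and masses are not known exactly. Their poses are not given: they have to be found in the camera images.
- magazine_in (a point): centre of the inner floor of the magazine, a fixed open wooden box; inside 170 mm along its x, 176 mm along its y, 50 mm deep, walls 7 mm, floor 6 mm above the counter, rim 50 mm above this point. Its own +x points to the hinge side. All refills fit side by side in one layer (a tin on its end sticks out); nothing may stick up above the rim
- lid (a joint): lid of the magazine in rad, hinged on the rim at its +x side: 0 = shut, flat on the rim; starts open at about 1.6 to 1.74, leaning slightly back, stop at 1.75. A loose hinge: pulled back past upright (below about 1.45) it falls shut by itself
- lid_edge (a point): middle of the lid's free edge. The lid is a plain wooden board 197 mm from hinge to free edge, 190 mm wide, 7 mm thick, 0.2 kg, no handle; shut, it juts 13 mm past the magazine's near wall; open, it stands upright and this is the middle of its top edge
- lid_hinge (a point): middle of the lid's hinge line, 92 mm along the magazine's +x from its centre and 56.5 mm above the counter
- cup_dial (a joint): the brewer's dial in rad, 0 at the start with its dark pointer line at the dark zero mark (towards the brewer's -x, its front); grows clockwise seen from above. 12 click-stops a turn: one click is 0.5236 rad (30 degrees), each drawing the dial in when let go nearby; needs about 0.06 N m. Free from -1.2 to 5.6
- dial_grip (a point): on the dial's vertical axis at the height to grip, in the middle of its grip bar: bar 46 mm long (along this point's own x), 14 mm thick (along its y), 32 mm tall, its top 11 mm above this point; under the bar a disc 50 mm in diameter, its top 21 mm below this point, then the brewer's flat white top, 33 mm below this point. A water tower 220 mm high stands on the brewer's +y side, its wall 130 mm from the dial's axis
- cup_rest (a joint): fold-out cup rest in rad, turning about a vertical axis: 0 = folded along the brewer's front, 1.57 = fully out, at right angles to the front, pointing away from it. It grows clockwise seen from above. An over-centre spring pulls it to the nearer end (within about 0.45 rad of an end it goes home by itself); it needs about 3 N at the post to move
- rest_grip (a point): middle of the upright round grip post at the tip of the steel cup rest: post 14 mm in diameter, from 26 mm below this point (top of the arm plate) to 22 mm above it; folded, the post stands 45 mm before the front wall of the brewer (90 mm high)
- rest_hinge (a point): on the vertical hinge axis of the cup rest, level with rest_grip and 100 mm from it
- mug1: white mug standing upside down, 82 mm in diameter, 90 mm high; origin under its centre; bystander
- sugar_jar: small glass jar with a steel cap, 48 mm in diameter, 75 mm tall, standing among the refills; not a refill; origin under its centre; bystander
- syrup: amber bottle, 54 mm in diameter, 150 mm tall; origin under its centre; bystander
- pod1_c (a point): round aluminium coffee capsule, a plain upright cylinder 46 mm in diameter and 34 mm tall, 45 g; the point is its centre, half-way up; z along its axis. May be absent (None)
- pod2_c (a point): round aluminium coffee capsule, a plain upright cylinder 46 mm in diameter and 34 mm tall, 45 g; the point is its centre, half-way up; z along its axis. May be absent (None)
- pod3_c (a point): round aluminium coffee capsule, a plain upright cylinder 46 mm in diameter and 34 mm tall, 45 g; the point is its centre, half-way up; z along its axis. May be absent (None)
- tin1_c (a point): plain aluminium tea tin, a flat rectangular block 58 x 36 x 32 mm (long along its own x, tall along its own z), 70 g; the point is its centre, half-way up
- tin2_c (a point): plain aluminium tea tin, a flat rectangular block 58 x 36 x 32 mm (long along its own x, tall along its own z), 70 g; the point is its centre, half-way up
Things that resemble listed ones, but are neither listed nor needed, are in the scene too. What is shaped like the part that bears pod1_c but blue or pink is not meant.

How it is judged:
On the way, in this order (a step that is already met when the one before it is completed fails the run):
1. every refill is in the magazine and its lid is shut (x of pod1_c in the frame of magazine_in between -0.085 and 0.085 m and y of pod1_c in the frame of magazine_in between -0.088 and 0.088 m and z of pod1_c in the frame of magazine_in between 0.005 and 0.045 m and x of pod2_c in the frame of magazine_in between -0.085 and 0.085 m and y of pod2_c in the frame of magazine_in between -0.088 and 0.088 m and z of pod2_c in the frame of magazine_in between 0.005 and 0.045 m and x of pod3_c in the frame of magazine_in between -0.085 and 0.085 m and y of pod3_c in the frame of magazine_in between -0.088 and 0.088 m and z of pod3_c in the frame of magazine_in between 0.005 and 0.045 m and x of tin1_c in the frame of magazine_in between -0.085 and 0.085 m and y of tin1_c in the frame of magazine_in between -0.088 and 0.088 m and z of tin1_c in the frame of magazine_in between 0.005 and 0.045 m and x of tin2_c in the frame of magazine_in between -0.085 and 0.085 m and y of tin2_c in the frame of magazine_in between -0.088 and 0.088 m and z of tin2_c in the frame of magazine_in between 0.005 and 0.045 m and value of joint lid below 0.035 rad), for 0.3 s.
2. the dial stands one click clockwise of zero for each refill, the lid still shut (value of joint cup_dial between 1.431 and 2.758 rad and (height (world z) of pod1_c above -5 m or value of joint cup_dial below 2.234 rad) and (height (world z) of pod2_c above -5 m or value of joint cup_dial below 2.234 rad) and (height (world z) of pod3_c above -5 m or value of joint cup_dial below 2.234 rad) and (height (world z) of any of pod1_c, pod2_c above -5 m or value of joint cup_dial below 1.711 rad) and (height (world z) of any of pod1_c, pod3_c above -5 m or value of joint cup_dial below 1.711 rad) and (height (world z) of any of pod2_c, pod3_c above -5 m or value of joint cup_dial below 1.711 rad) and (not (height (world z) of pod1_c above -5 m or value of joint cup_dial above 99 rad) or not (height (world z) of pod2_c above -5 m or value of joint cup_dial above 99 rad) or value of joint cup_dial above 1.954 rad) and (not (height (world z) of pod1_c above -5 m or value of joint cup_dial above 99 rad) or not (height (world z) of pod3_c above -5 m or value of joint cup_dial above 99 rad) or value of joint cup_dial above 1.954 rad) and (not (height (world z) of pod2_c above -5 m or value of joint cup_dial above 99 rad) or not (height (world z) of pod3_c above -5 m or value of joint cup_dial above 99 rad) or value of joint cup_dial above 1.954 rad) and (not (height (world z) of pod1_c above -5 m or value of joint cup_dial above 99 rad) or not (height (world z) of pod2_c above -5 m or value of joint cup_dial above 99 rad) or not (height (world z) of pod3_c above -5 m or value of joint cup_dial above 99 rad) or value of joint cup_dial above 2.478 rad) and value of joint lid below 0.035 rad), for 0.3 s.
At the end, for the whole second after the job is handed in: Every refill lies in the magazine, its centre under 45 mm above the inner floor; the lid is shut (within 0.035 rad); the dial is within 0.14 rad of 0.5236 rad times the number of refills present (3 to 5); the cup rest is at 1.5 rad or more (all of step 2 and x of pod1_c in the frame of magazine_in between -0.085 and 0.085 m and y of pod1_c in the frame of magazine_in between -0.088 and 0.088 m and z of pod1_c in the frame of magazine_in between 0.005 and 0.045 m and x of pod2_c in the frame of magazine_in between -0.085 and 0.085 m and y of pod2_c in the frame of magazine_in between -0.088 and 0.088 m and z of pod2_c in the frame of magazine_in between 0.005 and 0.045 m and x of pod3_c in the frame of magazine_in between -0.085 and 0.085 m and y of pod3_c in the frame of magazine_in between -0.088 and 0.088 m and z of pod3_c in the frame of magazine_in between 0.005 and 0.045 m and x of tin1_c in the frame of magazine_in between -0.085 and 0.085 m and y of tin1_c in the frame of magazine_in between -0.088 and 0.088 m and z of tin1_c in the frame of magazine_in between 0.005 and 0.045 m and x of tin2_c in the frame of magazine_in between -0.085 and 0.085 m and y of tin2_c in the frame of magazine_in between -0.088 and 0.088 m and z of tin2_c in the frame of magazine_in between 0.005 and 0.045 m and value of joint cup_rest above 1.5 rad); the robot touches nothing.
It fails at once if the mug is knocked over (angle between mug1's own z axis and vertical above 0.7 rad).
It fails at once if the sugar jar is knocked over (angle between sugar_jar's own z axis and vertical above 0.7 rad).
It fails at once if the bottle is knocked over (angle between syrup's own z axis and vertical above 0.7 rad).
Of pod1, pod2, pod3 only 1 to 3 are there at a start; the rules pass over those that are not, and their reading is None.
At some moment in a run one of pod1, pod2, pod3, tin1, tin2 may be knocked a few centimetres aside while the robot is not near it.
Once in a run the grip may slacken for a moment while it holds something.
It also fails if it takes over 210 s, if anything falls off the work surface, if the arm or the gripper's body presses on something with over 40 N, if the wrist force passes 120 N, or if a joint passes its speed limit or range.

## Working session

There is one attempt and no reset: what is moved stays moved. The work goes in short steps, Python scripts to look and compute and a shell command to move; the robot and the scene stay as the last step left them, time stands still between calls to the robot, and variables do not carry over. Pictures are saved under pics/ and viewed, and the job is handed in when it is done.

```bash
ls; mkdir -p pics
python3 - <<'E'
from cell import arm
import cv2
s=arm.observe(); print({k:s[k] for k in('clock','position','ee_rot','width','force')})
for n in('scene','top','wrist'):
    im=arm.get_image(n); cv2.imwrite(f'pics/{n}0.png',cv2.cvtColor(im,cv2.COLOR_RGB2BGR))
    print(n,arm.camera_model(n))
E
```

```text
pics
{'clock': 0.0, 'position': array([ 0.19511445, -0.59325913,  0.24294539]), 'ee_rot': array([-3.10050498e+00, -4.96831335e-01,  6.51354080e-04]), 'width': 1.0022033961637968, 'force': array([ 0.32321103,  0.08314349, -0.51742609])}
scene {'vfov': 45.56856125351294, 'cx': 251.99868686807073, 'cy': 191.68210844107543, 'cam_to_world': array([[ 0.33906472,  0.63727263, -0.69203953,  1.32674404],
       [ 0.94070505, -0.23783665,  0.24188374, -0.26246557],
       [-0.01044648, -0.73301932, -0.6801276 ,  0.87357464],
       [ 0.        ,  0.        ,  0.        ,  1.        ]])}
top {'vfov': 43.291636647250826, 'cx': 269.2483895483907, 'cy': 193.43848509080874, 'cam_to_world': array([[ 0.14759757, -0.96633957,  0.21071969,  0.2925696 ],
       [-0.98902313, -0.14570092,  0.02458644, -0.01136423],
       [ 0.0069432 , -0.21203554, -0.97723729,  1.33356297],
       [ 0.        ,  0.        ,  0.        ,  1.        ]])}
wrist {'vfov': 67.15134588228764, 'cx': 250.4581038102599, 'cy': 188.8236228234337, 'T_tool_cam': array([[-1.14657160e-03, -9.68470597e-01, -2.49125244e-01,
         6.74549264e-02],
       [ 9.99999342e-01, -1.10393244e-03, -3.10866664e-04,
        -1.26183430e-03],
       [ 2.60477842e-05, -2.49125437e-01,  9.68471226e-01,
        -1.40773469e-01],
       [ 0.00000000e+00,  0.00000000e+00,  0.00000000e+00,
         1.00000000e+00]])}
```

View pics/scene0.png

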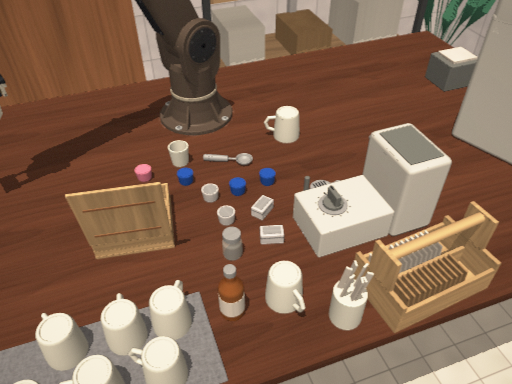

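View pics/top0.png

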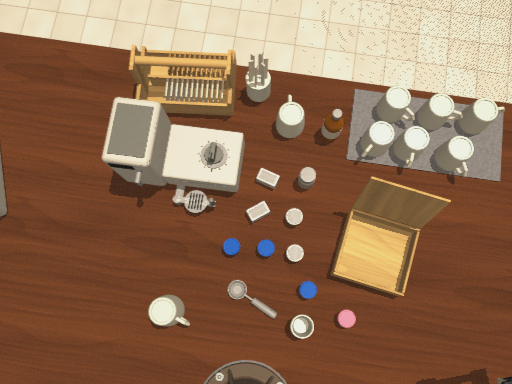

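View pics/wrist0.png

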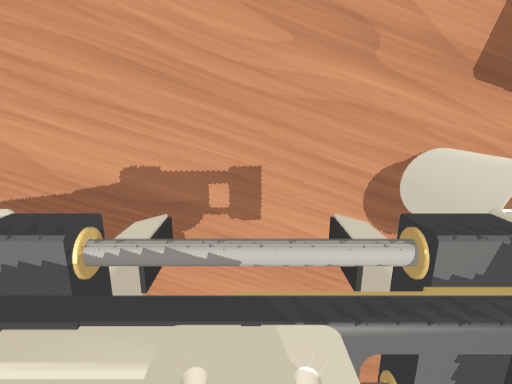

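```bash
cat > h.py <<'E'
from cell import arm
import numpy as np, cv2
from scipy.spatial.transform import Rotation as R
def cam(n,st=None):
    m=arm.camera_model(n); f=192/np.tan(np.radians(m['vfov'])/2)
    if n=='wrist':
        T=np.eye(4);T[:3,:3]=R.from_rotvec(st['ee_rot']).as_matrix();T[:3,3]=st['position']; T=T@m['T_tool_cam']
    else: T=m['cam_to_world']
    return f,m['cx'],m['cy'],T
def back(c,u,v,z):
    f,cx,cy,T=c
    d=T[:3,:3]@np.array([(u-cx)/f,(v-cy)/f,1]); return T[:3,3]+d*(z-T[2,3])/d[2]
def proj(c,p):
    f,cx,cy,T=c
    q=T[:3,:3].T@(np.array(p)-T[:3,3]); return np.array([cx+f*q[0]/q[2],cy+f*q[1]/q[2]])
def snap(n,name,box=None,scale=1):
    st=arm.observe(); im=arm.get_image(n); b=cv2.cvtColor(im,cv2.COLOR_RGB2BGR)
    cv2.imwrite(f'pics/{name}_raw.png',b)
    if box: b=b[box[1]:box[3],box[0]:box[2]]
    b=cv2.resize(b,None,fx=scale,fy=scale,interpolation=cv2.INTER_CUBIC); cv2.imwrite(f'pics/{name}.png',b)
    return st,im
E
python3 - <<'E'
from h import *
t=cv2.imread('pics/top0.png'); s=cv2.imread('pics/scene0.png')
cv2.imwrite('pics/t_a.png',cv2.resize(t[140:300,210:470],None,fx=3,fy=3,interpolation=cv2.INTER_CUBIC))
cv2.imwrite('pics/t_b.png',cv2.resize(t[90:220,100:260],None,fx=5,fy=4,interpolation=cv2.INTER_CUBIC) if 0 else cv2.resize(t[90:220,100:260],None,fx=4.5,fy=4.5,interpolation=cv2.INTER_CUBIC))
cv2.imwrite('pics/s_a.png',cv2.resize(s[140:270,70:290],None,fx=3.6,fy=3.6,interpolation=cv2.INTER_CUBIC))
ct,cs=cam('top'),cam('scene')
for nm,a,b,z in [('podA',(294,217),(227,212),.034),('podB',(295,253),(210,189),.034),('tin1',(267,177),(272,231),.032),('tin2',(258,211),(263,204),.032),('jar',(308,170),(232,232),.075)]:
    print(nm,back(ct,*a,z).round(4),back(cs,*b,z).round(4))
E
```

```text
podA [ 0.518  -0.0549  0.034 ] [ 0.5224 -0.0504  0.034 ]
podB [ 0.4216 -0.071   0.034 ] [ 0.4224 -0.0673  0.034 ]
tin1 [0.6184 0.0344 0.032 ] [0.6224 0.0347 0.032 ]
tin2 [0.5201 0.0445 0.032 ] [0.5253 0.0478 0.032 ]
jar [ 0.6434 -0.0733  0.075 ] [ 0.6287 -0.0696  0.075 ]
```

View pics/t_a.png

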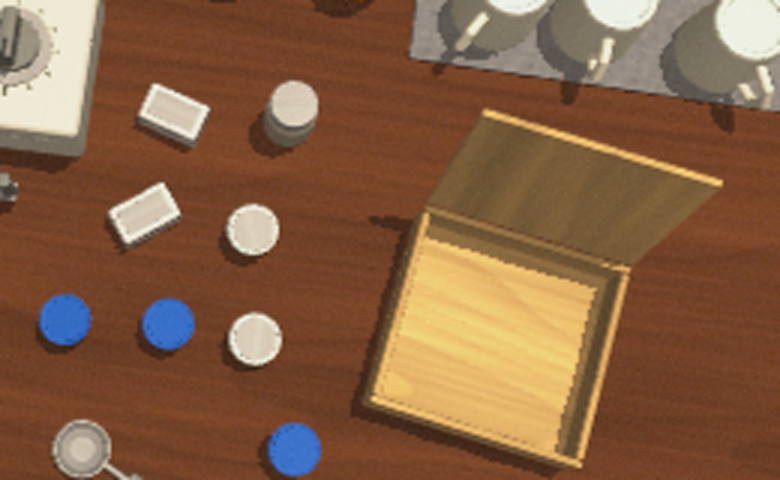

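View pics/t_b.png

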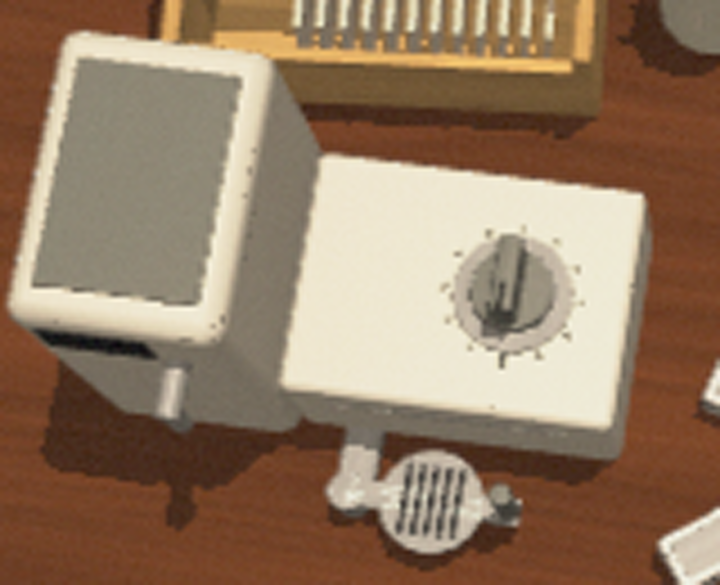

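View pics/s_a.png

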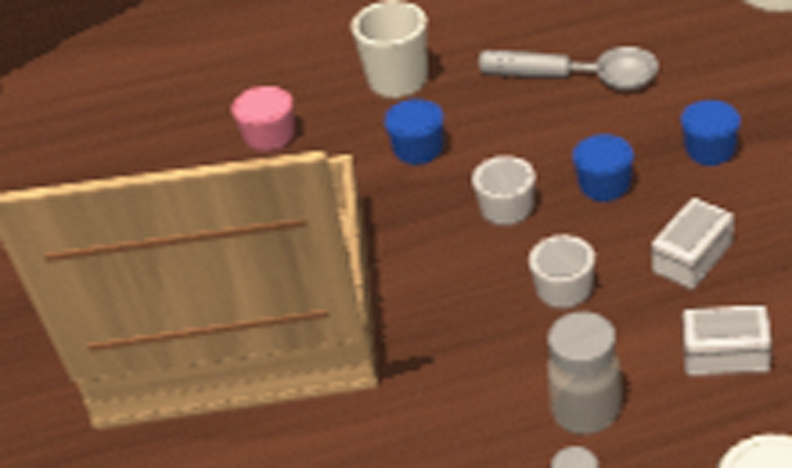

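```bash
python3 - <<'E'
from h import *
ct,cs=cam('top'),cam('scene')
C=lambda x,y:(x/3+210,y/3+140)
B=lambda x,y:(x/4.5+100,y/4.5+90)
S=lambda x,y:(x/3.6+70,y/3.6+140)
print('rim corners (nearL,nearR,hingeR,hingeL)')
P=[back(ct,*C(*p),.056)[:2] for p in [(368,404),(581,467),(630,268),(425,210)]]
for p in P: print(p.round(4))
c=np.mean(P,0); print('c',c.round(4)); a=(P[2]+P[3]-P[0]-P[1])/2; print('len',np.linalg.norm(a),'yaw',np.degrees(np.arctan2(a[1],a[0]))); b=P[0]-P[1]; print(np.linalg.norm(b),np.degrees(np.arctan2(b[1],b[0])), np.degrees(np.arctan2(*(P[3]-P[2])[::-1])))
# brewer
Q=[back(ct,*B(*p),.09)[:2] for p in [(283,385),(615,425),(645,195),(320,155)]]
for p in Q: print('br',p.round(4))
print('dial disc',back(ct,*B(515,292),.102).round(4),'zero',back(ct,*B(503,360),.09).round(4))
print('bar ends',back(ct,*B(512,243),.134).round(4),back(ct,*B(494,322),.134).round(4))
print('hinge',back(ct,*B(347,493),.05).round(4),'post',back(ct,*B(507,497),.06).round(4))
for n in [(321,181),(308,178)]: print(back(cs,*n,.07).round(4))
# mug, syrup
print('mug',back(ct,290,118,.09).round(3),'syrup',back(ct,337,113,.15).round(3))
for q in [(398,97),(378,138),(413,148),(438,113)]: print('mugs',back(ct,*q,.09).round(3))
E
python3 - <<'E'
import cv2
s=cv2.imread('pics/scene0.png')
cv2.imwrite('pics/s_b.png',cv2.resize(s[150:260,280:450],None,fx=4.5,fy=4.5,interpolation=cv2.INTER_CUBIC))
E
```

```text
rim corners (nearL,nearR,hingeR,hingeL)
[ 0.3782 -0.1749]
[ 0.3521 -0.3633]
[ 0.5311 -0.391 ]
[ 0.556  -0.2048]
c [ 0.4544 -0.2835]
len 0.18074181120852492 yaw -9.172455303843684
0.19017917323611935 82.11471965124359 82.38055631868414
br [0.5666 0.3055]
br [0.5719 0.1086]
br [0.7146 0.1137]
br [0.7103 0.3112]
dial disc [0.6398 0.1786 0.102 ] zero [0.601  0.1803 0.09  ]
bar ends [0.6595 0.1804 0.134 ] [0.6114 0.1824 0.134 ]
hinge [0.5155 0.2648 0.05  ] post [0.5255 0.168  0.06  ]
[0.5338 0.2084 0.07  ]
[0.5109 0.1814 0.07  ]
mug [ 0.777 -0.005  0.09 ] syrup [ 0.786 -0.124  0.15 ]
mugs [ 0.882 -0.291  0.09 ]
mugs [ 0.756 -0.248  0.09 ]
mugs [ 0.742 -0.344  0.09 ]
mugs [ 0.852 -0.403  0.09 ]
```

View pics/s_b.png

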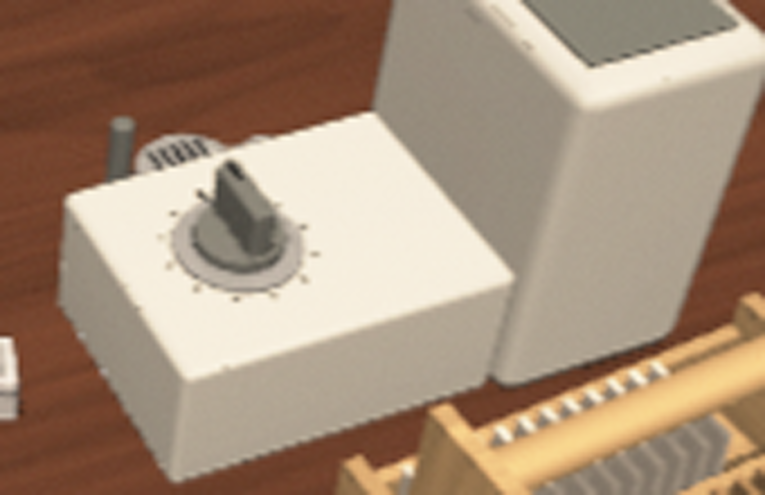

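```bash
cat > d.py <<'E'
import sys; from h import *
# target x y z yaw(deg of tool x)
s=arm.observe(); p=s['position']; M=R.from_rotvec(s['ee_rot']).as_matrix()
x,y,z,yaw=map(float,sys.argv[1:5])
zt=np.degrees(np.arccos(-M[2,2])); cy=np.degrees(np.arctan2(M[1,0],M[0,0]))
t=np.radians(yaw); D=np.array([[np.cos(t),np.sin(t),0],[np.sin(t),-np.cos(t),0],[0,0,-1]]).T
rv=R.from_matrix(D@M.T).as_rotvec(degrees=True)
print('t',round(s['clock'],1),'pos',p.round(4),'yaw',cy.round(1),'tilt',zt.round(2),'w',round(s['width'],3),'F',s['force'].round(1))
print('delta cm',((np.array([x,y,z])-p)*100).round(2),'rot',rv.round(1),'j7',s['joints'][6].round(2))
E
python3 d.py .422 -.069 .24 90
python3 -m creep '[[[4,10,3,0,0,8,0.5],[8,20,3,0,0,16,0.5],[11,23,3,0,0,24,0.5],[11,23,3,0,0,32,0.5],[11,23,3,0,0,36,0.5]]]' 20
python3 d.py .422 -.069 .24 90
```

```text
t 0.1 pos [ 0.1951 -0.5934  0.2432] yaw 18.2 tilt 0.07 w 0.999 F [ 0.5 -0.2 -0.4]
delta cm [22.69 52.44 -0.32] rot [-0.  -0.1 71.8] j7 -0.08
clock: 0.65
position: [0.302, -0.3687, 0.2733]
ee_rot: [2.793, 1.438, -0.0]
force: [0.4, 0.3, -0.2]
width: 0.752
t 0.7 pos [ 0.302  -0.3687  0.2733] yaw 54.5 tilt 0.01 w 0.752 F [ 0.4  0.3 -0.2]
delta cm [12.   29.97 -3.33] rot [ 0.  -0.  35.5] j7 0.11
```

```bash
python3 -m creep '[[[6,5,0,0,0,8,0.5],[11,10,0,0,0,16,0.5],[15,15,0,0,0,24,0.5],[17,20,0,0,0,32,0.5],[17,20,0,0,0,35.5,0.5]]]'
python3 d.py .422 -.069 .24 90
python3 - <<'E'
from h import *
st,im=snap('wrist','w1');
E
```

```text
clock: 1.15
position: [0.4645, -0.1811, 0.2731]
ee_rot: [-2.222, -2.221, 0.0]
force: [0.6, -0.6, -0.7]
width: 0.752
t 1.1 pos [ 0.4645 -0.1811  0.2731] yaw 90.0 tilt 0.0 w 0.752 F [ 0.6 -0.6 -0.7]
delta cm [-4.25 11.21 -3.31] rot [ 0. -0.  0.] j7 0.15
```

View pics/w1.png

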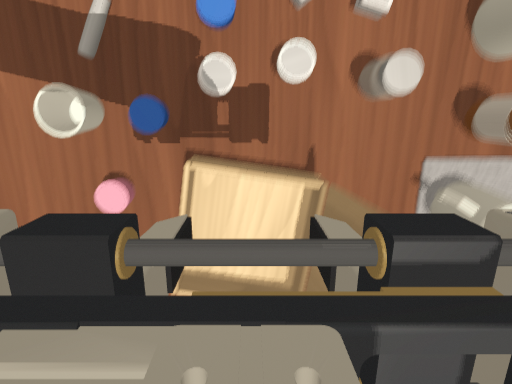

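Run:
```python
from h import *
st,im=snap('wrist','w2'); c=cam('wrist',st); print(st['position'])
g=cv2.cvtColor(im,cv2.COLOR_RGB2HSV); m=((g[...,1]<60)&(g[...,2]>120)).astype(np.uint8); m[200:]=0
n,l,s,ce=cv2.connectedComponentsWithStats(m)
for i in range(1,n):
    if s[i,4]>300: print(ce[i].round(1),s[i],back(c,*(s[i,:2]+s[i,2:4]/2),.034).round(4))
```

```text
[ 0.46890423 -0.17228437  0.27360351]
[90.5 31.2] [ 75   0  33  64 885] [ 0.2789 -0.0098  0.034 ]
[298.1   6.7] [280   0  38  20 412] [0.5252 0.0163 0.034 ]
[370.3  13.3] [349   0  44  32 955] [0.6105 0.0109 0.034 ]
[491.1  39.3] [ 465    0   47   73 2700] [ 0.7543 -0.0096  0.034 ]
[291.   72.7] [ 273   53   37   40 1189] [ 0.5194 -0.0531  0.034 ]
[212.2  84.9] [ 194   66   37   39 1150] [ 0.4217 -0.0687  0.034 ]
[390.2  88.3] [ 364   68   51   42 1527] [ 0.6428 -0.0706  0.034 ]
[ 62.8 118.2] [  30   93   70   52 2718] [ 0.2325 -0.1111  0.034 ]
[485.3 132.2] [ 465  112   47   46 1320] [ 0.7789 -0.1259  0.034 ]
[464.2 184.7] [ 413  171   99   29 2681] [ 0.7578 -0.1936  0.034 ]
```

```bash
python3 -m creep '[[[-3,5,-4,0,0,0,0.5],[-4.7,10.3,-8,0,0,0,0.5],[-4.7,10.3,-12,0,0,0,0.5],[-4.7,10.3,-16,0,0,0,0.5],[-4.7,10.3,-16,0,0,0,0.5]]]'
python3 d.py .4217 -.0687 .023 90
```

```text
clock: 1.75
position: [0.4131, -0.0788, 0.1097]
ee_rot: [-2.221, -2.214, 0.007]
force: [0.2, -0.6, 0.9]
width: 0.747
t 1.8 pos [ 0.4131 -0.0788  0.1097] yaw 89.8 tilt 0.42 w 0.747 F [ 0.2 -0.6  0.9]
delta cm [ 0.86  1.01 -8.67] rot [-0.1 -0.4  0.2] j7 -0.19
```

```bash
python3 -m creep '[[[0,0,0,0,0,0,0.5],[0,0,0,0,0,0,0.5]]]' >/dev/null
python3 d.py .4217 -.0687 .023 90
```

```text
t 1.9 pos [ 0.4182 -0.0806  0.1146] yaw 89.6 tilt 0.11 w 0.751 F [ 0.8 -0.6 -0.1]
delta cm [ 0.35  1.19 -9.16] rot [0.  0.1 0.4] j7 -0.19
```

```bash
python3 -m creep '[[[0.4,1.2,-4,0,0,0.4,0.5],[0.4,1.2,-7,0,0,0.4,0.5],[0.4,1.2,-9.2,0,0,0.4,0.5],[0.4,1.2,-9.2,0,0,0.4,0.5],[0.4,1.2,-9.2,0,0,0.4,0.5]]]' >/dev/null
python3 d.py .4217 -.0687 .023 90
```

```text
t 2.5 pos [ 0.4222 -0.0685  0.0226] yaw 90.0 tilt 0.12 w 0.752 F [ 0.8  0.1 -0.3]
delta cm [-0.05 -0.02  0.04] rot [ 0.   0.1 -0. ] j7 -0.37
```

```bash
python3 -m creep '[[[0,0,0,0,0,0,-1],[0,0,0,0,0,0,-1],[0,0,0,0,0,0,-1],[0,0,0,0,0,0,-1],[0,0,0,0,0,0,-1]]]' 25 | tail -2
python3 -m creep '[[[0,0,4,0,0,0,-1],[0,0,8,0,0,0,-1],[0,0,11,0,0,0,-1],[0,0,11,0,0,0,-1]]]' >/dev/null
python3 - <<'E'
from h import *
c=np.array([.4544,-.2835]); t=np.radians(-8.3); ex=np.array([np.cos(t),np.sin(t)]); ey=np.array([-ex[1],ex[0]])
for n,(x,y) in dict(podL=(-.035,.040),podR=(-.035,-.040),tinL=(.038,.040),tinR=(.038,-.040)).items(): print(n,(c+ex*x+ey*y).round(4))
E
python3 d.py .414 -.239 .134 171.7
```

```text
force: [-1.6, -0.9, 10.6]
width: 0.496
podL [ 0.4255 -0.2389]
podR [ 0.414 -0.318]
tinL [ 0.4978 -0.2494]
tinR [ 0.4862 -0.3286]
t 3.4 pos [ 0.423  -0.0679  0.1347] yaw 90.1 tilt 0.37 w 0.497 F [ 0.4 -0.6 -0.9]
delta cm [ -0.9  -17.11  -0.07] rot [-0.2  0.3 81.6] j7 -0.2
```

```bash
python3 -m creep '[[[0,-3,1,0,0,8,-1],[0,-6,1,0,0,16,-1],[0,-9,1,0,0,24,-1],[0,-12,1,0,0,32,-1],[0,-15,1,0,0,41,-1]]]' >/dev/null
python3 -m creep '[[[0,-1,0,0,0,8,-1],[0,-2,0,0,0,16,-1],[0,-2,0,0,0,24,-1],[0,-2,0,0,0,32,-1],[0,-2,0,0,0,41,-1]]]' >/dev/null
python3 -m creep '[[[0,0,0,0,0,0,-1]]]' >/dev/null
python3 d.py .4255 -.2389 .034 171.7
python3 - <<'E'
from h import *
snap('wrist','w3'); snap('scene','s3')
E
```

```text
t 4.5 pos [ 0.4202 -0.2378  0.1403] yaw 171.4 tilt 0.09 w 0.496 F [-0.   1.2 -1.2]
delta cm [  0.53  -0.11 -10.63] rot [-0.1 -0.1  0.3] j7 1.42
```

View pics/w3.png

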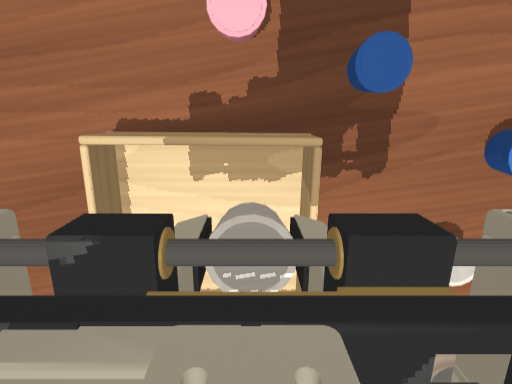

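View pics/s3.png

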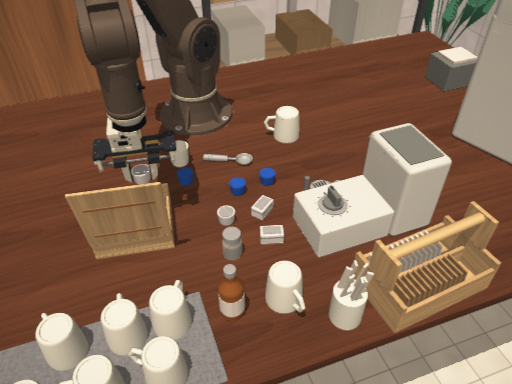

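```bash
python3 - <<'E'
from h import *
st=arm.observe(); c=cam('wrist',st)
P=[back(c,u,v,.056)[:2] for u,v in((82,139),(321,138))]
for p in P: print(p.round(4))
t=np.radians(-8.3); ex=np.array([np.cos(t),np.sin(t)])
print((np.mean(P,0)+ex*.092).round(4), np.degrees(np.arctan2(*(P[1]-P[0])[::-1])))
E
python3 -m creep '[[[0.5,-0.1,-3,0,0,0.3,-1],[0.5,-0.1,-6,0,0,0.3,-1],[0.5,-0.1,-9,0,0,0.3,-1],[0.5,-0.1,-10.6,0,0,0.3,-1],[0.5,-0.1,-10.6,0,0,0.3,-1]]]'
python3 d.py .4255 -.2389 .03 171.7
```

```text
[ 0.3526 -0.3569]
[ 0.3808 -0.175 ]
[ 0.4578 -0.2792] 81.20136446411387
clock: 5.05
position: [0.4244, -0.2381, 0.0332]
ee_rot: [-0.234, -3.129, -0.002]
force: [0.2, 0.4, -0.7]
width: 0.495
t 5.0 pos [ 0.4244 -0.2381  0.0332] yaw 171.4 tilt 0.23 w 0.495 F [ 0.2  0.4 -0.7]
delta cm [ 0.11 -0.08 -0.32] rot [-0.1 -0.2  0.3] j7 1.26
```

```bash
python3 -m creep '[[[0.1,-0.1,-0.35,0,0,0,-1],[0.1,-0.1,-0.35,0,0,0,-1],[0.1,-0.1,-0.35,0,0,0,0.12],[0.1,-0.1,-0.35,0,0,0,0.12],[0.1,-0.1,-0.35,0,0,0,0.12]]]'
python3 -m creep '[[[0,0,3,0,0,0,0.12],[0,0,7,0,0,0,0.12],[0,0,11,0,0,0,0.5],[0,0,11,0,0,0,0.5]]]' |tail -2
python3 d.py .5194 -.0531 .14 90
python3 - <<'E'
from h import *
snap('wrist','w4')
E
```

```text
clock: 5.55
position: [0.427, -0.2401, 0.0322]
ee_rot: [0.231, 3.132, -0.001]
force: [0.1, 0.3, -0.7]
width: 0.559
force: [0.1, -0.1, 0.6]
width: 0.689
t 6.0 pos [ 0.4296 -0.2405  0.1464] yaw 171.6 tilt 0.44 w 0.689 F [ 0.1 -0.1  0.6]
delta cm [ 8.98 18.74 -0.64] rot [  0.5   0.2 -81.6] j7 1.42
```

View pics/w4.png

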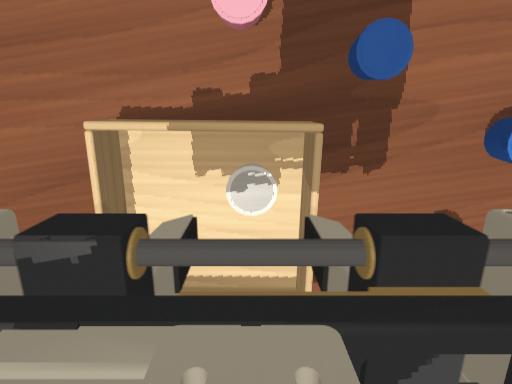

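```bash
python3 -m creep '[[[0,5,0,0,0,0,0.4],[1,10,0,0,0,0,0.4],[3,15,0,0,0,0,0.4],[6,18.7,0,0,0,0,0.4],[9,18.7,0,0,0,0,0.4]]]' |tail -1
python3 -m creep '[[[0,0,-2,0,0,0,0.4],[0,0,-3,0,0,0,0.4]]]' |tail -1
python3 d.py .5194 -.0531 .023 171.7
```

```text
width: 0.703
width: 0.696
t 6.7 pos [ 0.5161 -0.0524  0.1096] yaw 171.6 tilt 0.15 w 0.696 F [-0.5  0.  -0.1]
delta cm [ 0.33 -0.07 -8.66] rot [-0.  -0.1  0.1] j7 0.96
```

Check the pod hasn't been moved (top view) before descending.

Run:
```python
from h import *
snap('scene','s5',(60,90,360,300),2.6)
```

```text
(no output)
```

View pics/s5.png

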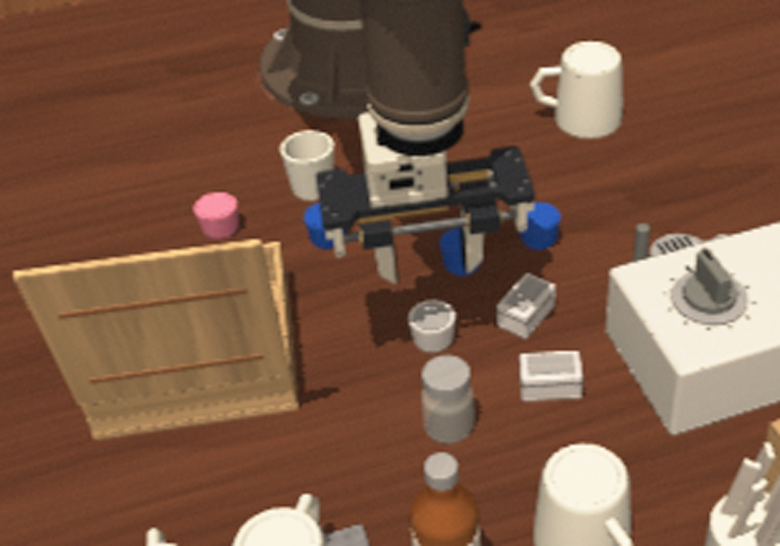

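```bash
python3 -m creep '[[[0.3,-0.1,-3,0,0,0,0.4],[0.3,-0.1,-6,0,0,0,0.4],[0.3,-0.1,-8.6,0,0,0,0.4],[0.3,-0.1,-8.6,0,0,0,0.4],[0.3,-0.1,-8.6,0,0,0,0.4]]]' |tail -2
python3 d.py .5194 -.0531 .023 171.7
python3 -m creep '[[[0,0,0,0,0,0,-1],[0,0,0,0,0,0,-1],[0,0,0,0,0,0,-1],[0,0,0,0,0,0,-1],[0,0,0,0,0,0,-1]]]' 25 | tail -2
python3 -m creep '[[[0,0,4,0,0,0,-1],[0,0,8,0,0,0,-1],[0,0,12,0,0,0,-1],[0,0,12,0,0,0,-1]]]' >/dev/null
python3 d.py .414 -.318 .14 171.7
```

```text
force: [0.3, -0.1, 0.6]
width: 0.701
t 7.2 pos [ 0.519  -0.054   0.0259] yaw 171.6 tilt 0.08 w 0.701 F [ 0.3 -0.1  0.6]
delta cm [ 0.04  0.09 -0.29] rot [-0.  -0.1  0.1] j7 0.85
force: [-1.6, -1.3, 8.0]
width: 0.494
t 8.2 pos [ 0.5227 -0.0532  0.1508] yaw 171.6 tilt 0.47 w 0.494 F [-0.1 -0.5 -0.9]
delta cm [-10.87 -26.48  -1.08] rot [0.  0.5 0.1] j7 1.01
```

```bash
python3 -m creep '[[[-5,0,0,0,0,0,-1],[-10,-1,0,0,0,0,-1],[-10.7,-6,0,0,0,0,-1],[-10.7,-11,0,0,0,0,-1],[-10.7,-16,0,0,0,0,-1]]]' |tail -1
python3 -m creep '[[[0,-5,0,0,0,0,-1],[0,-10.3,0,0,0,0,-1],[0,-10.3,-1,0,0,0,-1],[0,-10.3,-1,0,0,0,-1]]]' |tail -1
python3 d.py .416 -.316 .035 171.7
```

```text
width: 0.499
width: 0.494
t 9.1 pos [ 0.4115 -0.3171  0.1342] yaw 171.4 tilt 0.13 w 0.494 F [-0.2  1.2 -0.5]
delta cm [ 0.45  0.11 -9.92] rot [-0.1 -0.1  0.3] j7 1.56
```

```bash
python3 -m creep '[[[0.4,0.1,-3,0,0,0.3,-1],[0.4,0.1,-6,0,0,0.3,-1],[0.4,0.1,-9.9,0,0,0.3,-1],[0.4,0.1,-9.9,0,0,0.3,-1],[0.4,0.1,-9.9,0,0,0.3,-1]]]'|tail -2
python3 -m creep '[[[0,0,-0.3,0,0,0,-1],[0,0,-0.3,0,0,0,-1],[0,0,-0.3,0,0,0,0.12],[0,0,-0.3,0,0,0,0.12],[0,0,-0.3,0,0,0,0.12]]]'
python3 -m creep '[[[0,0,3,0,0,0,0.12],[0,0,7,0,0,0,0.12],[0,0,11,0,0,0,0.5],[0,0,11,0,0,0,0.5]]]' |tail -2
python3 d.py .52 .0445 .14 171.7
python3 - <<'E'
from h import *
snap('wrist','w6');snap('top','t6')
E
```

```text
force: [-0.1, -0.1, 0.3]
width: 0.494
clock: 10.05
position: [0.4169, -0.3152, 0.0341]
ee_rot: [0.222, 3.133, -0.001]
force: [0.3, 0.0, -0.3]
width: 0.56
force: [1.2, -0.2, -0.0]
width: 0.686
t 10.4 pos [ 0.4196 -0.316   0.1486] yaw 171.9 tilt 0.45 w 0.686 F [ 1.2 -0.2 -0. ]
delta cm [10.04 36.05 -0.86] rot [ 0.2  0.4 -0.2] j7 1.57
```

View pics/w6.png

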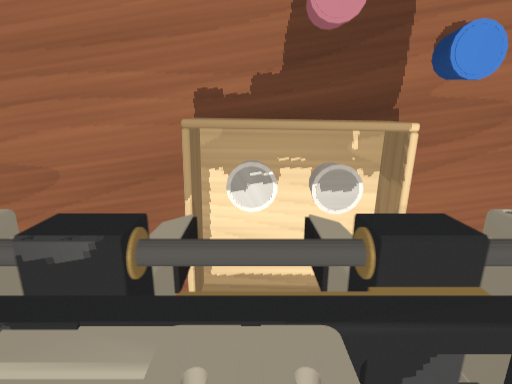

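View pics/t6.png

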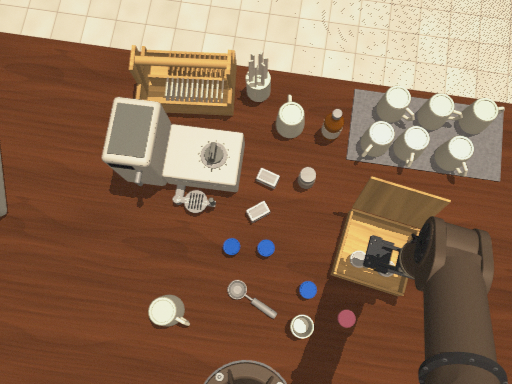

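Run:
```python
from h import *
im=cv2.imread('pics/t6_raw.png'); ct=cam('top')
b=cv2.resize(im[160:230,240:320],None,fx=8,fy=8,interpolation=cv2.INTER_CUBIC); cv2.imwrite('pics/t6z.png',b)
b=cv2.resize(cv2.imread('pics/s3_raw.png')[190:250,240:300],None,fx=8,fy=8,interpolation=cv2.INTER_CUBIC); cv2.imwrite('pics/s3z.png',b)
```

```text
(no output)
```

View pics/t6z.png

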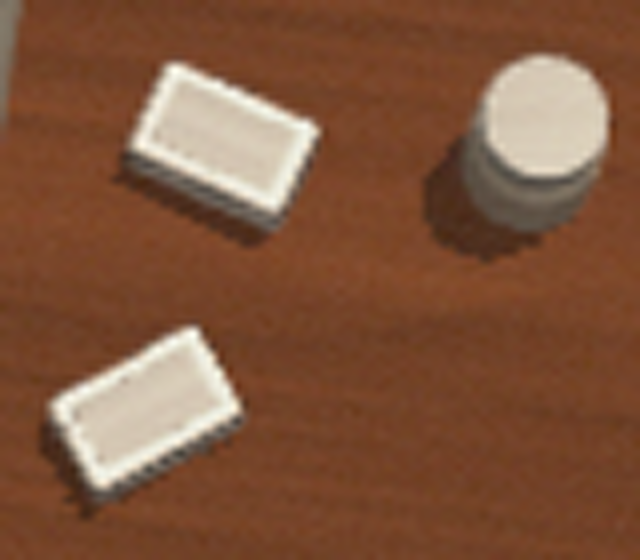

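View pics/s3z.png

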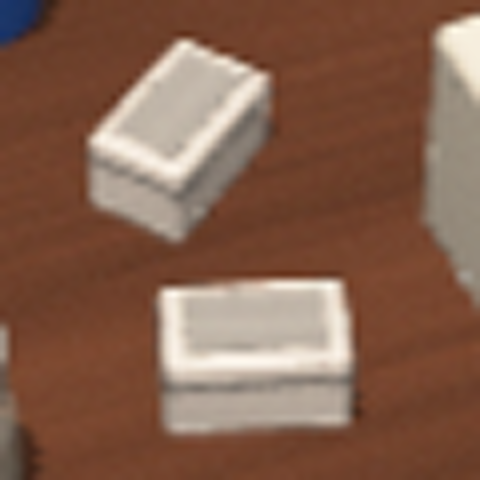

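Run:
```python
from h import *
ct,cs=cam('top'),cam('scene')
F=lambda p:(p[0]/8+240,p[1]/8+160); G=lambda p:(p[0]/8+240,p[1]/8+190)
for n,c,K,q in [('tin1 top',ct,F,[(172,62),(320,130),(274,215),(128,148)]),('tin2 top',ct,F,[(50,403),(195,325),(243,408),(100,492)]),
  ('tin2 sc',cs,G,[(90,145),(183,40),(271,78),(182,192)]),('tin1 sc',cs,G,[(160,290),(343,282),(352,372),(165,380)])]:
    P=np.array([back(c,*K(p),.032)[:2] for p in q]); e=P[1]-P[0]+P[2]-P[3]; f=P[2]-P[1]+P[3]-P[0]
    print(n,P.mean(0).round(4),'L',np.linalg.norm(e/2).round(3),np.linalg.norm(f/2).round(3),'long yaw',np.degrees(np.arctan2(e[1],e[0])).round(1),'short+90',np.degrees(np.arctan2(f[1],f[0])).round(1))
```

```text
tin1 top [0.6179 0.0318] L 0.056 0.034 long yaw -106.8 short+90 161.5
tin2 top [0.5207 0.0435] L 0.057 0.034 long yaw -51.7 short+90 -142.0
tin2 sc [0.5254 0.047 ] L 0.06 0.036 long yaw 129.1 short+90 35.5
tin1 sc [0.6232 0.034 ] L 0.057 0.037 long yaw 73.0 short+90 -18.3
```

```bash
python3 -m creep '[[[0,5,1,0,0,8,1],[0,10,1,0,0,16,1],[0,15,1,0,0,24,1],[2,20,1,0,0,32,1],[4,25,1,0,0,40,1]]]' |tail -1
python3 -m creep '[[[3,5,0,0,0,6,1],[6,11,0,0,0,6,1],[6.4,11,0,0,0,6,1],[6.4,11,-2,0,0,6,1],[6.4,11,-2,0,0,6,1]]]' |tail -1
python3 d.py .523 .045 .025 218.5
python3 - <<'E'
from h import *
snap('wrist','w7');snap('scene','s7',(160,120,360,270),4)
E
```

```text
width: 0.998
width: 0.999
t 11.6 pos [0.5157 0.0373 0.1307] yaw -142.0 tilt 0.31 w 0.999 F [-0.6 -0.1  0.7]
delta cm [  0.73   0.77 -10.57] rot [ 0.  -0.3  0.5] j7 1.51
```

View pics/s7.png

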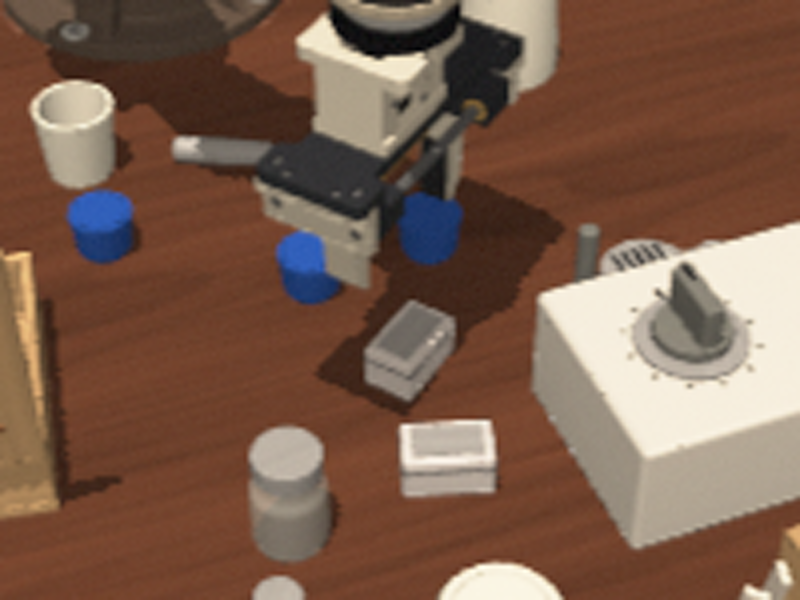

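View pics/w7.png

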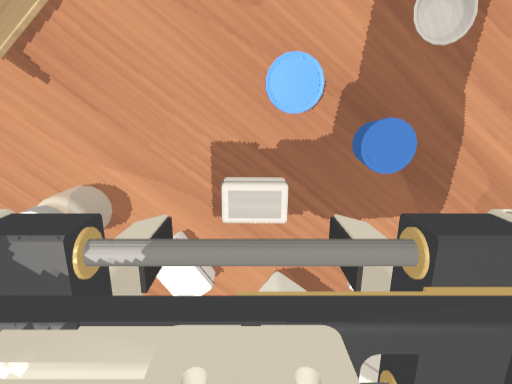

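```bash
python3 - <<'E'
from h import *
st=arm.observe(); c=cam('wrist',st); print(st['position'].round(4))
for p in [(223,184),(287,184),(254.5,203),(288,222),(222,222)]: print(back(c,*p,.032).round(4))
E
python3 d.py .523 .045 .025 218.5
```

```text
[0.5164 0.0364 0.1326]
[0.524  0.0137 0.032 ]
[0.4903 0.0571 0.032 ]
[0.5208 0.0455 0.032 ]
[0.5165 0.0799 0.032 ]
[0.5524 0.0336 0.032 ]
t 11.7 pos [0.5164 0.0364 0.1326] yaw -142.1 tilt 0.18 w 1.0 F [-0.5 -1.1  0.4]
delta cm [  0.66   0.86 -10.76] rot [ 0.  -0.2  0.6] j7 1.51
```

Consistent: tin at (0.521, 0.0455). Descend and grip.

```bash
python3 -m creep '[[[0.5,0.9,-3,0,0,0.3,1],[0.5,0.9,-6,0,0,0.3,1],[0.5,0.9,-9,0,0,0.3,1],[0.5,0.9,-10.8,0,0,0.3,1],[0.5,0.9,-10.8,0,0,0.3,1]]]' |tail -2
python3 -m creep '[[[0,0,0,0,0,0,-1],[0,0,0,0,0,0,-1],[0,0,0,0,0,0,-1],[0,0,0,0,0,0,-1],[0,0,0,0,0,0,-1]]]' 25
python3 -m creep '[[[0,0,4,0,0,0,-1],[0,0,8,0,0,0,-1],[0,0,12,0,0,0,-1],[0,0,12,0,0,0,-1]]]' |tail -2
python3 d.py .495 -.245 .15 171.7
```

```text
force: [-0.7, -1.5, 0.1]
width: 1.001
clock: 12.65
position: [0.5229, 0.046, 0.0262]
ee_rot: [-1.027, 2.968, -0.0]
force: [-0.4, -0.6, 5.3]
width: 0.628
force: [0.7, 0.6, -1.4]
width: 0.63
t 13.1 pos [0.5251 0.0474 0.1505] yaw -141.8 tilt 0.44 w 0.63 F [ 0.7  0.6 -1.4]
delta cm [ -3.01 -29.24  -0.05] rot [  0.1   0.4 -46.5] j7 1.52
```

```bash
python3 -m creep '[[[-1,-5,0,0,0,-8,-1],[-2,-10,0,0,0,-16,-1],[-3,-15,0,0,0,-24,-1],[-3.5,-20,0,0,0,-32,-1],[-3.5,-25,0,0,0,-40,-1]]]' |tail -1
python3 -m creep '[[[0,-4.9,0,0,0,-6.5,-1],[0,-4.9,0,0,0,-6.5,-1],[0,-4.9,-2,0,0,-6.5,-1],[0,-4.9,-2,0,0,-6.5,-1]]]' |tail -1
python3 d.py .496 -.253 .038 171.7
python3 - <<'E'
from h import *
snap('wrist','w8');snap('scene','s8')
E
```

```text
width: 0.627
width: 0.622
t 13.9 pos [ 0.4858 -0.2496  0.1233] yaw 171.7 tilt 0.24 w 0.622 F [-0.7  0.4 -1.2]
delta cm [ 1.02 -0.34 -8.53] rot [-0.1 -0.2  0. ] j7 1.37
```

View pics/w8.png

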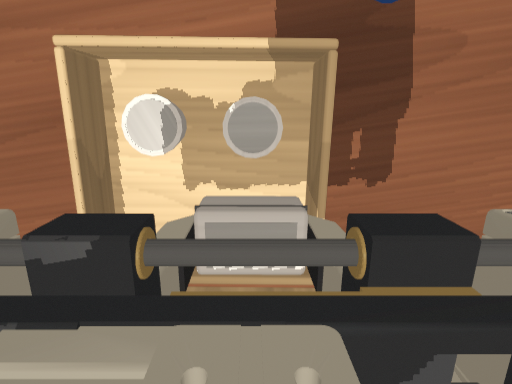

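View pics/s8.png

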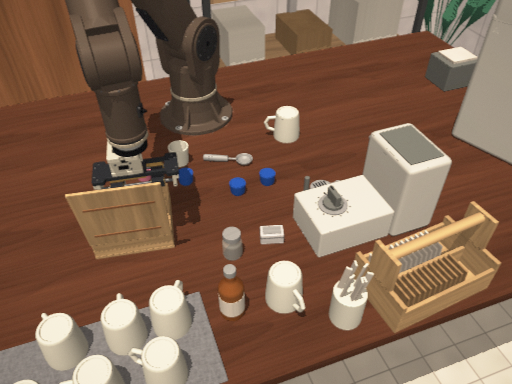

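Run:
```python
from h import *
st=arm.observe(); c=cam('wrist',st)
P=[back(c,u,v,.056)[:2] for u,v in((55,41),(337,41))]
t=np.radians(-8.2); ex=np.array([np.cos(t),np.sin(t)]);ey=np.array([-ex[1],ex[0]])
print(P,np.linalg.norm(P[1]-P[0]), (np.mean(P,0)+ex*.092).round(4), np.degrees(np.arctan2(*(P[1]-P[0])[::-1])))
for u,v in((153,125),(253,128)):
    q=back(c,u,v,.04)[:2]; d=q-np.array([.456,-.281]); print(q.round(4),(d@ex).round(4),(d@ey).round(4))
d=st['position'][:2]-np.array([.456,-.281]); print(d@ex,d@ey)
```

```text
[array([ 0.35609957, -0.35954738]), array([ 0.3830991 , -0.17446248])] 0.18704383147607478 [ 0.4607 -0.2801] 81.70043636632565
[ 0.4184 -0.3129] -0.0326 -0.0369
[ 0.4317 -0.2376] -0.0302 0.0395
0.026284067827675704 0.03595989274849438
```

```bash
python3 -m creep '[[[1.1,-0.4,-3,0,0,0,-1],[1.1,-0.4,-6,0,0,0,-1],[1.1,-0.4,-8.5,0,0,0,-1],[1.1,-0.4,-8.5,0,0,0,-1],[1.1,-0.4,-8.5,0,0,0,-1]]]'|tail -2
python3 d.py .497 -.253 .034 171.7
```

```text
force: [0.5, -0.1, -0.8]
width: 0.625
t 14.6 pos [ 0.4991 -0.2533  0.0415] yaw 171.8 tilt 0.02 w 0.625 F [ 0.5 -0.1 -0.8]
delta cm [-0.21  0.03 -0.75] rot [-0.   0.  -0.1] j7 1.28
```

```bash
python3 -m creep '[[[-0.2,0,-0.7,0,0,0,-1],[-0.2,0,-0.7,0,0,0,-1],[-0.2,0,-0.7,0,0,0,0.36],[-0.2,0,-0.7,0,0,0,0.36],[-0.2,0,-0.7,0,0,0,0.36]]]'
python3 -m creep '[[[0,0,3,0,0,0,0.36],[0,0,7,0,0,0,0.36],[0,0,12,0,0,0,0.36],[0,0,12,0,0,0,0.36]]]' |tail -2
python3 d.py .56 0.032 .15 73
python3 - <<'E'
from h import *
snap('wrist','w9');snap('top','t9')
E
```

```text
clock: 15.05
position: [0.4969, -0.254, 0.0341]
ee_rot: [0.228, 3.133, -0.0]
force: [0.1, 0.7, -0.1]
width: 0.676
force: [0.2, 0.1, 0.3]
width: 0.677
t 15.4 pos [ 0.5003 -0.2542  0.16  ] yaw 171.7 tilt 0.55 w 0.677 F [0.2 0.1 0.3]
delta cm [ 5.97 28.62 -1.  ] rot [  0.6   0.2 -98.7] j7 1.4
```

View pics/w9.png

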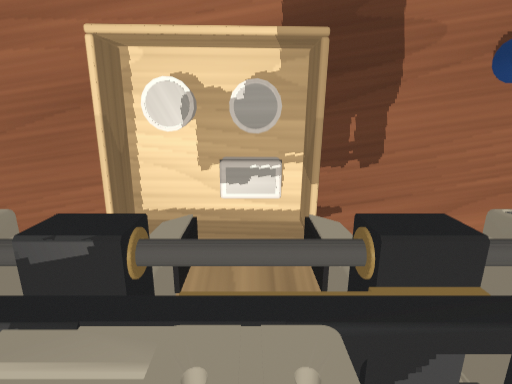

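View pics/t9.png

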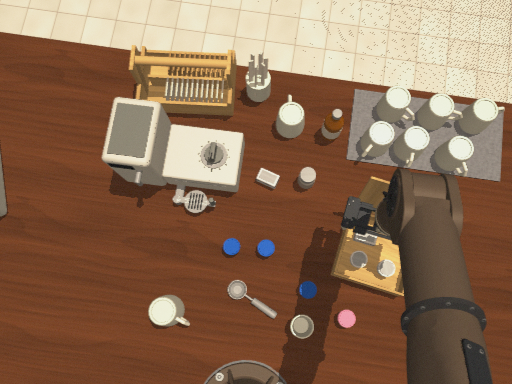

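```bash
python3 -m creep '[[[-1,5,0,0,0,0,0.4],[-1,10,0,0,0,0,0.4],[-1,15,0,0,0,0,0.4],[-1,20,0,0,0,-8,0.4],[-1,24,0,0,0,-16,0.4]]]' |tail -1
python3 -m creep '[[[1,2,0,0,0,-8,0.4],[3,3,0,0,0,-16,0.4],[5,3,0,0,0,-24,0.4],[7,3,0,0,0,-32,0.4],[8,3,0,0,0,-40,0.4]]]' |tail -1
python3 -m creep '[[[1,0,0,0,0,-8,0.4],[2,0,0,0,0,-16,0.4],[2,0,0,0,0,-24,0.4],[2,0,0,0,0,-32,0.4],[2,0,0,0,0,-40,0.4]]]' |tail -1
python3 -m creep '[[[0,0,0,0,0,0,0.4],[0,0,0,0,0,0,0.4]]]' |tail -1
python3 d.py .620 0.033 .025 73
```

```text
width: 0.699
width: 0.702
width: 0.699
width: 0.699
t 17.2 pos [0.586  0.0161 0.1527] yaw 75.9 tilt 0.11 w 0.699 F [-0.5 -0.5 -0. ]
delta cm [  3.4    1.69 -12.77] rot [ 0.  -0.1 -2.9] j7 -0.55
```

```bash
python3 -m creep '[[[1,0,0,0,0,-2.9,0.4],[1,0,0,0,0,-2.9,0.4],[1,0,0,0,0,-2.9,0.4]]]' |tail -1
python3 - <<'E'
from h import *
st,im=snap('wrist','w10');snap('scene','s10',(160,120,360,270),4)
print(st['position'],st['ee_rot'])
E
```

```text
width: 0.697
[0.59623216 0.01605418 0.15321613] [-2.52552693e+00 -1.86784843e+00  1.12111058e-03]
```

View pics/w10.png

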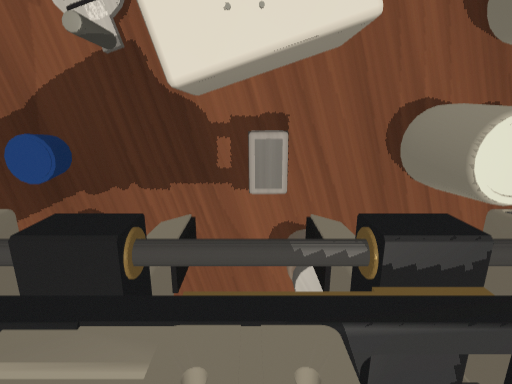

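View pics/s10.png

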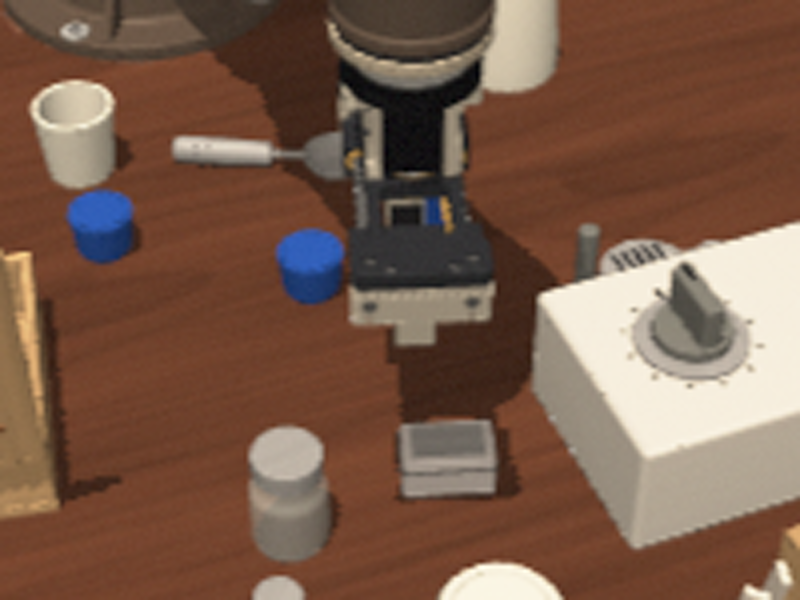

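```bash
python3 - <<'E'
from h import *
c=cam('wrist',dict(position=np.array([0.59623216,0.01605418,0.15321613]),ee_rot=np.array([-2.52552693e+00,-1.86784843e+00,1.12111058e-03])))
print(back(c,268.5,163,.032))
for p in [(195,95),(382,12),(138,0)]: print(back(c,*p,.09).round(3))
print('post top',back(c,76,20,.09).round(3),back(c,76,20,.07).round(3))
E
python3 d.py .62 .033 .025 73
```

```text
[0.61913194 0.03527659 0.032     ]
[0.584 0.104 0.09 ]
[0.713 0.117 0.09 ]
[0.569 0.168 0.09 ]
post top [0.527 0.169 0.09 ] [0.519 0.178 0.07 ]
t 17.6 pos [0.5961 0.0161 0.1534] yaw 72.9 tilt 0.04 w 0.701 F [-0.2  0.2  0.2]
delta cm [  2.39   1.69 -12.84] rot [ 0.  -0.   0.1] j7 -0.6
```

```bash
python3 -m creep '[[[2.3,1.7,-3,0,0,0,0.4],[2.3,1.7,-6,0,0,0,0.4],[2.3,1.7,-9,0,0,0,0.4],[2.3,1.7,-12,0,0,0,0.4],[2.3,1.7,-12.8,0,0,0,0.4]]]' |tail -2
python3 -m creep '[[[0,0,0,0,0,0,0.4],[0,0,0,0,0,0,-1],[0,0,0,0,0,0,-1],[0,0,0,0,0,0,-1],[0,0,0,0,0,0,-1]]]' 25
python3 -m creep '[[[0,0,0,0,0,0,-1],[0,0,3,0,0,0,-1],[0,0,8,0,0,0,-1],[0,0,13,0,0,0,-1],[0,0,13,0,0,0,-1]]]' |tail -2
python3 d.py .495 -.245 .15 171.7
```

```text
force: [0.1, -0.3, -0.0]
width: 0.701
clock: 18.65
position: [0.62, 0.0332, 0.0266]
ee_rot: [2.528, 1.864, 0.002]
force: [-1.1, 1.1, 0.4]
width: 0.403
force: [0.7, 1.1, -0.5]
width: 0.392
t 19.1 pos [0.6236 0.0342 0.1631] yaw 72.8 tilt 0.68 w 0.392 F [ 0.7  1.1 -0.5]
delta cm [-12.86 -27.92  -1.31] rot [-0.6  0.4 98.9] j7 -0.62
```

```bash
python3 -m creep '[[[-4,0,0,0,0,8,-1],[-8,0,0,0,0,16,-1],[-12,-1,0,0,0,24,-1],[-15,-2,0,0,0,32,-1],[-15,-4,0,0,0,41,-1]]]' |tail -1
python3 -m creep '[[[0,-1,0,0,0,8,-1],[0,-2,0,0,0,16,-1],[0,-3,0,0,0,24,-1],[0,-5,0,0,0,32,-1],[0,-7,0,0,0,41,-1]]]' |tail -1
python3 d.py .486 -.330 .15 171.7
```

```text
width: 0.387
width: 0.389
t 20.1 pos [ 0.4694 -0.0773  0.1555] yaw 154.4 tilt 0.0 w 0.389 F [ 1.1 -0.2 -0.7]
delta cm [  1.66 -25.27  -0.55] rot [ 0.   0.  17.3] j7 0.85
```

```bash
python3 -m creep '[[[0,-4,0,0,0,8,-1],[0,-9,0,0,0,16,-1],[0,-14,0,0,0,17,-1],[0,-19,0,0,0,17,-1],[0.5,-24.5,0,0,0,17,-1]]]' |tail -1
python3 -m creep '[[[0.5,-0.5,-2,0,0,0,-1],[0.5,-0.5,-2,0,0,0,-1],[0.5,-0.5,-2,0,0,0,-1]]]' |tail -1
python3 d.py .486 -.330 .037 171.7
python3 - <<'E'
from h import *
snap('wrist','w11')
E
```

```text
width: 0.392
width: 0.39
t 20.9 pos [ 0.4788 -0.3203  0.1353] yaw 171.0 tilt 0.11 w 0.39 F [ 0.2  0.6 -0.1]
delta cm [ 0.72 -0.97 -9.83] rot [-0.1 -0.1  0.7] j7 1.53
```

View pics/w11.png

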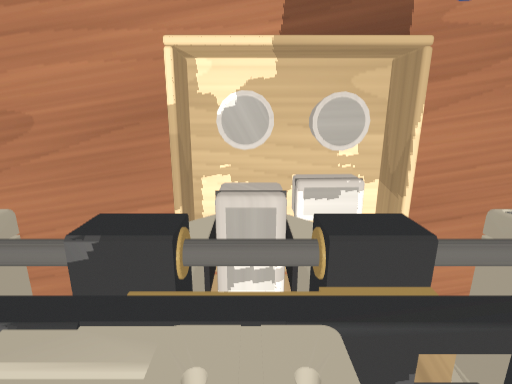

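Run:
```python
from h import *
st=arm.observe(); c=cam('wrist',st); o=np.array([.457,-.281])
t=np.radians(-8.3); ex=np.array([np.cos(t),np.sin(t)]);ey=np.array([-ex[1],ex[0]])
for n,p,z in [('tin2 L',(293,200),.038),('tin2 near',(327,176),.038),('podR',(246,120),.04),('podL',(341,122),.04),('rimL',(163,42),.056),('rimR',(428,42),.056)]:
    d=back(c,*p,z)[:2]-o; print(n,(d@ex).round(4),(d@ey).round(4))
d=st['position'][:2]-o; print('tcp',(d@ex).round(4),(d@ey).round(4))
```

```text
tin2 L 0.0329 0.0026
tin2 near 0.0122 0.0308
podR -0.0346 -0.0367
podL -0.0321 0.039
rimL -0.0884 -0.0935
rimR -0.0863 0.0913
tcp 0.0277 -0.0354
```

```bash
python3 -m creep '[[[0.7,-1,-3,0,0,0.7,-1],[0.7,-1,-6,0,0,0.7,-1],[0.7,-1,-9.4,0,0,0.7,-1],[0.7,-1,-9.4,0,0,0.7,-1],[0.7,-1,-9.4,0,0,0.7,-1]]]'|tail -2
python3 d.py .486 -.3307 .034 171.7
```

```text
force: [0.2, 0.4, 0.1]
width: 0.39
t 21.5 pos [ 0.4867 -0.3304  0.0428] yaw 171.8 tilt 0.02 w 0.39 F [0.2 0.4 0.1]
delta cm [-0.07 -0.03 -0.88] rot [-0.   0.  -0.1] j7 1.47
```

```bash
python3 -m creep '[[[-0.1,0,-0.85,0,0,0,-1],[-0.1,0,-0.85,0,0,0,-1],[-0.1,0,-0.85,0,0,0,-0.08],[-0.1,0,-0.85,0,0,0,-0.08],[-0.1,0,-0.85,0,0,0,-0.08]]]'
python3 -m creep '[[[0,0,3,0,0,0,-0.08],[0,0,7,0,0,0,-0.08],[0,0,12,0,0,0,-0.08],[0,0,12,0,0,0,-0.08]]]' |tail -2
python3 -m creep '[[[-5,0,3,0,0,0,-0.08],[-6,0,6,0,0,0,-0.08],[-6,0,6,0,0,0,-0.08],[-6,0,6,0,0,0,-0.08]]]' |tail -1
python3 d.py .486 -.3307 .034 171.7
python3 - <<'E'
from h import *
snap('wrist','w12');snap('top','t12',(300,150,480,310),4)
E
```

```text
clock: 22.0
position: [0.4854, -0.3317, 0.0337]
ee_rot: [0.228, 3.133, -0.001]
force: [0.1, 0.6, 0.5]
width: 0.462
force: [1.4, 0.6, 0.5]
width: 0.458
width: 0.459
t 22.8 pos [ 0.4251 -0.332   0.2139] yaw 171.6 tilt 0.12 w 0.459 F [ 0.2  0.1 -0.5]
delta cm [  6.09   0.13 -17.99] rot [0.1 0.1 0.1] j7 1.68
```

View pics/w12.png

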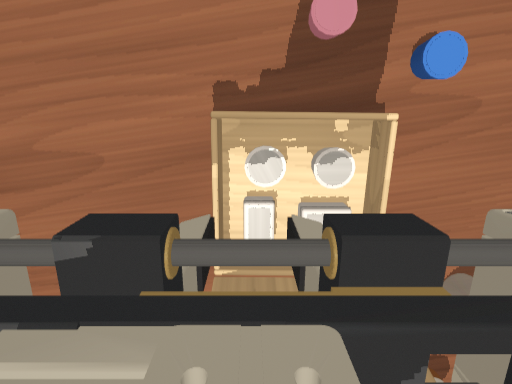

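View pics/t12.png

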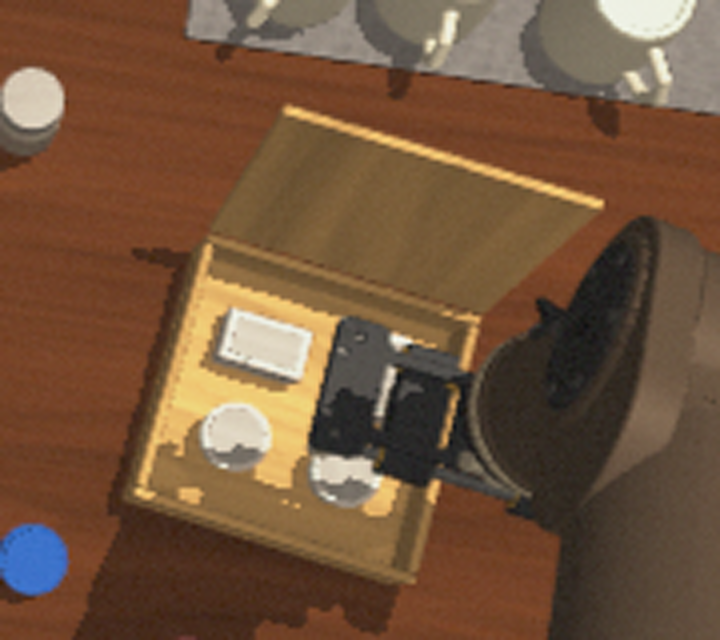

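Run:
```python
from h import *
ct,cs=cam('top'),cam('scene'); o=np.array([.457,-.281])
t=np.radians(-8.3); ex=np.array([np.cos(t),np.sin(t)]);ey=np.array([-ex[1],ex[0]])
for th in (1.57,1.6,1.65,1.7,1.74):
    p=o+ex*(.092+.197*np.cos(th)); z=.0565+.197*np.sin(th)
    P=[np.r_[p+ey*s,z] for s in(.095,-.095)]
    print(th,p.round(3),round(z,3),'top',proj(ct,P[0]).round(1),proj(ct,P[1]).round(1),'sc',proj(cs,P[0]).round(1),proj(cs,P[1]).round(1))
```

```text
1.57 [ 0.548 -0.294] 0.253 top [365.  191.8] [446.1 215.6] sc [160.  169.1] [ 66.9 181.7]
1.6 [ 0.542 -0.293] 0.253 top [364.3 194.2] [445.5 218. ] sc [159.9 167.4] [ 67.1 179.9]
1.65 [ 0.533 -0.292] 0.253 top [363.2 198.3] [444.5 222.2] sc [159.7 164.7] [ 67.6 177.1]
1.7 [ 0.523 -0.291] 0.252 top [362.  202.4] [443.4 226.4] sc [159.5 162.3] [ 68.2 174.4]
1.74 [ 0.515 -0.289] 0.251 top [361.1 205.7] [442.5 229.7] sc [159.4 160.5] [ 68.7 172.5]
```

```bash
python3 -m creep '[[[0,0,5,0,0,0,-1],[0,0,10,0,0,0,-1],[5,1,10,0,0,0,-1],[10,2,10,0,0,0,-1],[15,2.7,10,0,0,0,-1]]]' 20|tail -2
python3 -m creep '[[[4.5,0,0,0,0,0,-1],[4.5,0,0,0,0,0,-1],[4.5,0,0,0,0,0,-1]]]' 20|tail -2
python3 d.py .622 -.305 .22 171.7
```

```text
force: [0.9, -1.0, 0.7]
width: 0.071
force: [0.1, -1.0, 0.5]
width: 0.005
t 23.7 pos [ 0.6188 -0.3034  0.3106] yaw 171.8 tilt 0.2 w 0.005 F [ 0.1 -1.   0.5]
delta cm [ 0.32 -0.16 -9.06] rot [-0.1 -0.1 -0.1] j7 1.52
```

```bash
python3 -m creep '[[[0.3,0,-3,0,0,0,-1],[0.3,0,-6,0,0,0,-1],[0.3,0,-8.8,0,0,0,-1],[0.3,0,-8.8,0,0,0,-1],[0.3,0,-8.8,0,0,0,-1]]]'|tail -2
python3 d.py .50 -.287 .22 171.7
python3 - <<'E'
from h import *
snap('scene','s13')
E
```

```text
force: [0.3, -0.8, 0.7]
width: 0.003
t 24.2 pos [ 0.6199 -0.3054  0.2256] yaw 171.6 tilt 0.05 w 0.003 F [ 0.3 -0.8  0.7]
delta cm [-11.99   1.84  -0.56] rot [-0.  -0.   0.1] j7 1.48
```

View pics/s13.png

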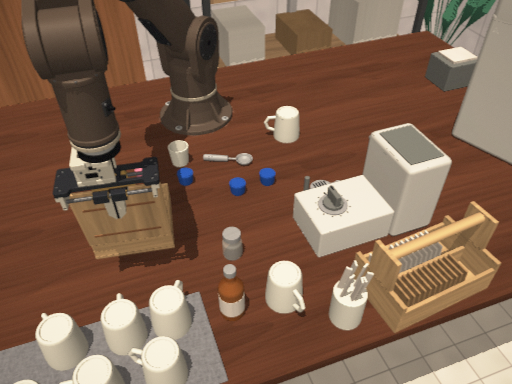

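```bash
python3 -m creep '[[[-2,0.3,0,0,0,0,-1],[-4,0.6,0,0,0,0,-1],[-6,0.9,0,0,0,0,-1],[-8,1.2,0,0,0,0,-1],[-10,1.5,0,0,0,0,-1]]]'
python3 -m creep '[[[-1.5,0.2,0,0,0,0,-1],[-3,0.4,0,0,0,0,-1],[-3,0.4,0,0,0,0,-1],[-3,0.4,0,0,0,0,-1],[-3,0.4,0,0,0,0,-1]]]'
python3 - <<'E'
from h import *
snap('scene','s14');
E
```

```text
clock: 24.75
position: [0.5209, -0.2899, 0.2275]
ee_rot: [0.228, 3.13, -0.002]
force: [0.3, -0.6, -0.4]
width: 0.007
clock: 25.25
position: [0.4918, -0.286, 0.2261]
ee_rot: [0.228, 3.132, -0.001]
force: [0.3, 0.8, -0.4]
width: 0.003
```

View pics/s14.png

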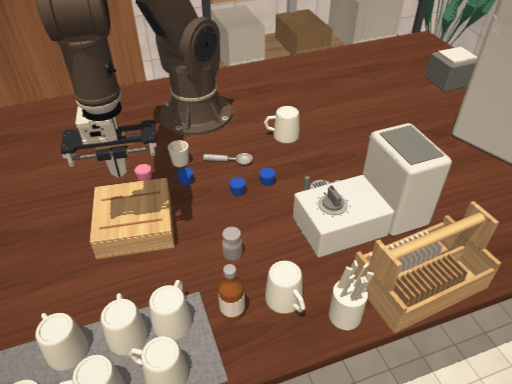

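```bash
python3 -m creep '[[[0,5,3,0,0,0,-0.2],[0,10,3,0,0,0,-0.2],[0,15,3,0,0,0,-0.2],[0,20,3,0,0,0,-0.2],[0,25,3,0,0,0,-0.2]]]' |tail -1
python3 d.py .55 .1 .23 180
python3 - <<'E'
from h import *
ct,cs=cam('top'),cam('scene')
snap('scene','s15');snap('top','t15')
a=cv2.imread('pics/s15_raw.png');b=cv2.imread('pics/t15_raw.png')
z=lambda i,x0,y0,x1,y1,f:cv2.resize(i[y0:y1,x0:x1],None,fx=f,fy=f,interpolation=cv2.INTER_CUBIC)
cv2.imwrite('pics/s15a.png',z(a,80,160,190,270,5)); cv2.imwrite('pics/s15b.png',z(a,290,165,370,235,9)); cv2.imwrite('pics/t15b.png',z(b,165,125,255,220,6))
E
```

```text
width: 0.378
t 25.8 pos [ 0.491  -0.0409  0.2556] yaw 171.7 tilt 0.06 w 0.378 F [0.7 0.9 0.1]
delta cm [ 5.9  14.09 -2.56] rot [-0.   0.1  8.3] j7 1.12
```

View pics/s15a.png

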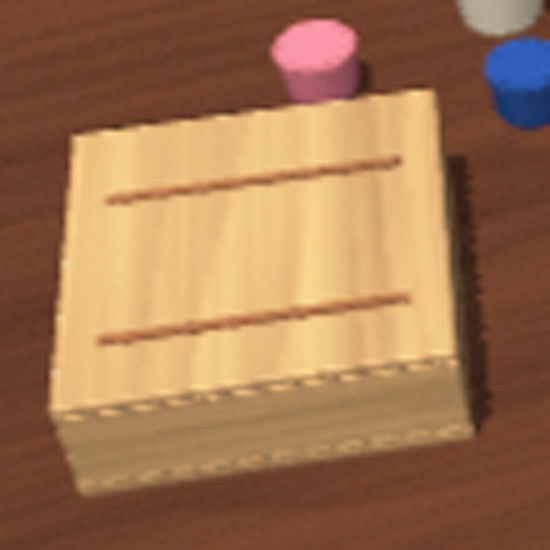

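View pics/s15b.png

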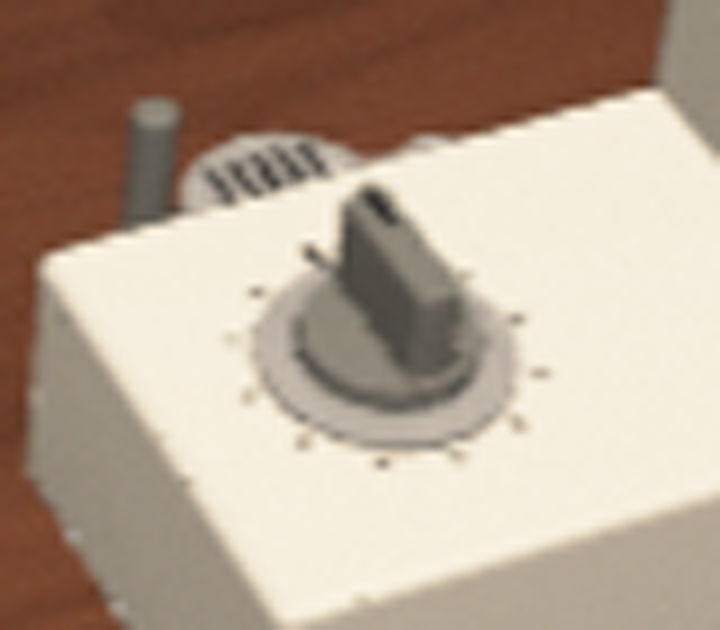

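View pics/t15b.png

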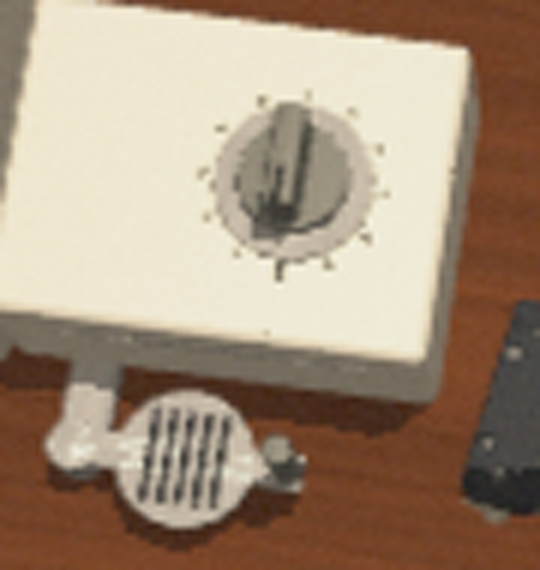

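Run:
```python
from h import *
ct,cs=cam('top'),cam('scene')
F=lambda x,y:(x/6+165,y/6+125); G=lambda x,y:(x/9+290,y/9+165)
print('top bar',back(ct,*F(280,211),.134)[:2],back(ct,*F(293,103),.134)[:2])
print('disc',back(ct,*F(293,180),.102)[:2],'ring',back(ct,*F(295,182),.091)[:2],'zero',back(ct,*F(279,270),.09)[:2],'opp',back(ct,*F(308,95),.09)[:2])
print('sc bar',back(cs,*G(365,188),.134)[:2],back(cs,*G(450,296),.134)[:2],'ring',back(cs,*G(385,360),.091)[:2],'zero',back(cs,*G(312,254),.09)[:2],'opp',back(cs,*G(457,456),.09)[:2])
print('brew corner sc',back(cs,*G(45,260),.09)[:2],back(cs,*G(657,90),.09)[:2],'top',back(ct,*F(425,362),.09)[:2],back(ct,*F(0,305),.09)[:2])
# post: triangulate top of post
def ray(c,u,v):
    f,cx,cy,T=c; d=T[:3,:3]@np.array([(u-cx)/f,(v-cy)/f,1]); return T[:3,3],d/np.linalg.norm(d)
def tri(a,b):
    (o1,d1),(o2,d2)=a,b; A=np.stack([d1,-d2],1); s=np.linalg.lstsq(A,o2-o1,rcond=None)[0]
    p,q=o1+d1*s[0],o2+d2*s[1]; return (p+q)/2,np.linalg.norm(p-q)
print('post top',tri(ray(ct,*F(278,446)),ray(cs,*G(156,110))))
```

```text
top bar [0.61579043 0.1782764 ] [0.66443225 0.18109296]
disc [0.63927486 0.18011882] ring [0.641591   0.18079018] zero [0.60085053 0.18098908] opp [0.68278384 0.1821495 ]
sc bar [0.62102131 0.1845634 ] [0.66622792 0.18609223] ring [0.64406273 0.18393311] zero [0.59844419 0.18486432] opp [0.6822122 0.1856477]
brew corner sc [0.5747384  0.11433671] [0.57058994 0.30976629] top [0.56921502 0.11033662] [0.56673761 0.29983939]
post top (array([0.52379347, 0.17005507, 0.08633956]), np.float64(0.0038263176004473378))
```

```bash
python3 -m creep '[[[4,5,0,0,0,3,0.0],[8,10,0,0,0,6,0.0],[12,15,0,0,0,10.3,0.0],[16.4,20,-2,0,0,10.3,0.0],[16.4,22.3,-3.5,0,0,10.3,0.0]]]' 10|tail -1
python3 -m creep '[[[0,0,0,0,0,0,0],[0,0,0,0,0,0,0]]]' |tail -1
python3 d.py .641 .182 .125 182
python3 - <<'E'
from h import *
st,_=snap('wrist','w16',(100,60,400,260),2.6); print(st['position'],st['ee_rot'])
E
```

```text
width: 0.498
width: 0.501
t 26.6 pos [0.6395 0.1548 0.2293] yaw -177.9 tilt 0.12 w 0.501 F [ 0.2 -0.7  0.3]
delta cm [  0.15   2.72 -10.43] rot [-0.  -0.1 -0.1] j7 0.91
[0.63945532 0.15479747 0.22925389] [ 5.88673509e-02 -3.13915304e+00 -1.38785836e-03]
```

View pics/w16.png

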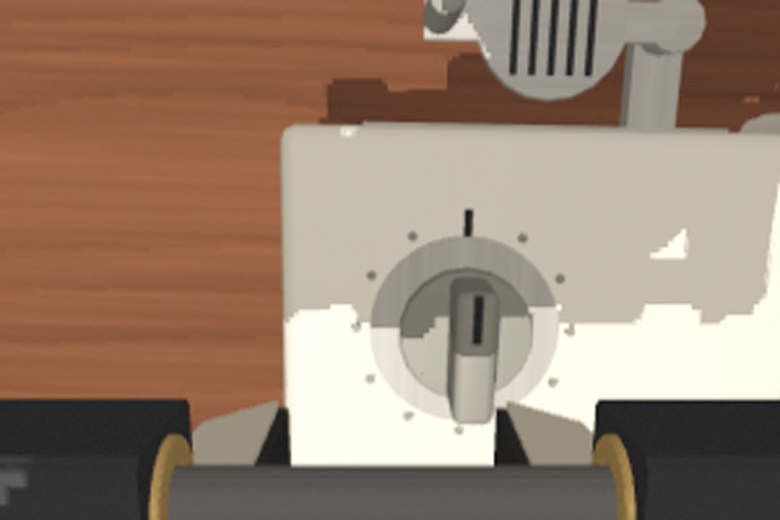

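Run:
```python
from h import *
c=cam('wrist',dict(position=np.array([0.63945532,0.15479747,0.22925389]),ee_rot=np.array([5.88673509e-02,-3.13915304e+00,-1.38785836e-03])))
K=lambda x,y:(x/2.6+100,y/2.6+60)
D=[(468,222),(522,238),(560,279),(571,330),(553,382),(459,430),(407,415),(369,378),(356,326),(371,275),(412,236)]
W=np.array([back(c,*K(*p),.09)[:2] for p in D])
A=np.c_[2*W,np.ones(len(W))]; s=np.linalg.lstsq(A,(W**2).sum(1),rcond=None)[0]; print('dots centre',s[:2], 'r',np.sqrt(s[2]+s[:2]@s[:2]))
z=W[5]-back(c,*K(468,215),.09)[:2]; print('axis yaw',np.degrees(np.arctan2(z[1],z[0])))
for p in [(478,297),(478,345),(474,422),(474,360)]: print(back(c,*K(*p),.134))
print('front edge',[back(c,*K(*p),.09).round(4) for p in((300,128),(640,130))])
print('hinge',back(c,*K(672,25),.05),'post',back(c,*K(440,15),.086))
```

```text
dots centre [0.64179309 0.18410721] r 0.0411051615378191
axis yaw 1.104962406537217
[0.62018163 0.18334089 0.134     ]
[0.63605256 0.18437028 0.134     ]
[0.66266797 0.18475883 0.134     ]
[0.6411659  0.18339246 0.134     ]
front edge [array([0.5694, 0.121 , 0.09  ]), array([0.5657, 0.2431, 0.09  ])]
hinge [0.52388754 0.26386926 0.05      ] post [0.529199   0.16946343 0.086     ]
```

```bash
python3 -m creep '[[[0.2,2.9,0,0,0,0,-0.2],[0.2,2.9,-4,0,0,0,-0.2],[0.2,2.9,-8,0,0,0,-0.2],[0.2,2.9,-10.4,0,0,0,-0.2],[0.2,2.9,-10.4,0,0,0,-0.2]]]' 10|tail -1
python3 -m creep '[[[0,0,0,0,0,0,-0.2],[0,0,0,0,0,0,-0.2]]]' |tail -1
python3 d.py .6415 .184 .125 181.7
```

```text
width: 0.403
width: 0.399
t 27.4 pos [0.6427 0.1818 0.1289] yaw -178.1 tilt 0.19 w 0.399 F [0.7 0.2 1.2]
delta cm [-0.12  0.22 -0.39] rot [-0.1  0.2 -0.2] j7 0.81
```

```bash
python3 -m creep '[[[-0.1,0.2,-0.4,0,0,-0.2,-0.2],[-0.1,0.2,-0.4,0,0,-0.2,-0.2],[-0.1,0.2,-0.4,0,0,-0.2,-0.2]]]' 8|tail -1
python3 d.py .6415 .184 .125 181.7
python3 -m creep '[[[0,0,0,0,0,0,-0.6],[0,0,0,0,0,0,-1],[0,0,0,0,0,0,-1],[0,0,0,0,0,0,-1],[0,0,0,0,0,0,-1]]]' 8
python3 d.py .6415 .184 .125 181.7
```

```text
width: 0.403
t 27.6 pos [0.6406 0.1841 0.123 ] yaw -178.2 tilt 0.04 w 0.403 F [0.3 0.1 0.8]
delta cm [ 0.09 -0.01  0.2 ] rot [-0.   0.  -0.1] j7 0.8
clock: 28.15
position: [0.6407, 0.1828, 0.1224]
ee_rot: [0.048, -3.141, 0.002]
force: [-0.4, -4.4, 2.5]
width: 0.15
t 28.1 pos [0.6407 0.1828 0.1224] yaw -178.3 tilt 0.08 w 0.15 F [-0.4 -4.4  2.5]
delta cm [0.08 0.12 0.26] rot [ 0.1  0.  -0. ] j7 0.8
```

```bash
python3 -m creep '[[[0,-0.1,0,0,0,-8,-1],[0,-0.1,0,0,0,-16,-1],[0,-0.1,0,0,0,-24,-1],[0,-0.1,0,0,0,-32,-1],[0,-0.1,0,0,0,-40,-1]]]' 10
python3 d.py .6415 .184 .125 61.7
```

```text
clock: 28.65
position: [0.6408, 0.183, 0.1224]
ee_rot: [1.037, 2.965, 0.001]
force: [0.7, -1.3, -0.7]
width: 0.152
t 28.6 pos [0.6408 0.183  0.1224] yaw 141.5 tilt 0.04 w 0.152 F [ 0.7 -1.3 -0.7]
delta cm [0.07 0.1  0.26] rot [  0.    0.  -79.8] j7 0.19
```

```bash
python3 -m creep '[[[0,0,0,0,0,-8,-1],[0,0,0,0,0,-16,-1],[0,0,0,0,0,-24,-1],[0,0,0,0,0,-32,-1],[0,0,0,0,0,-40,-1]]]' 10
python3 d.py .6415 .184 .125 61.7
```

```text
clock: 29.15
position: [0.641, 0.1831, 0.1224]
ee_rot: [1.988, 2.432, 0.002]
force: [1.6, 0.4, -2.8]
width: 0.154
t 29.1 pos [0.641  0.1831 0.1224] yaw 101.5 tilt 0.07 w 0.154 F [ 1.6  0.4 -2.8]
delta cm [0.05 0.09 0.26] rot [ -0.    0.1 -39.8] j7 -0.41
```

```bash
python3 -m creep '[[[0,0,0,0,0,-8,-1],[0,0,0,0,0,-16,-1],[0,0,0,0,0,-24,-1],[0,0,0,0,0,-32,-1],[0,0,0,0,0,-40,-1]]]' 10|tail -2
python3 -m creep '[[[0,0,0,0,0,0,-1],[0,0,0,0,0,0,-1],[0,0,0,0,0,0,-0.3],[0,0,0,0,0,0,-0.3],[0,0,0,0,0,0,-0.3]]]' 10|tail -2
python3 d.py .6415 .184 .125 61.7
python3 -m creep '[[[0,0,3,0,0,0,-0.3],[0,0,6,0,0,0,-0.3],[0,0,10,0,0,0,-0.3],[0,0,12,0,0,0,-0.3]]]' |tail -2
python3 - <<'E'
from h import *
snap('wrist','w17',(100,60,400,260),2.6);snap('scene','s17',(280,140,400,240),6)
E
```

```text
force: [2.7, -0.3, -2.0]
width: 0.151
force: [0.6, 0.5, 1.2]
width: 0.334
t 30.1 pos [0.6399 0.1831 0.1223] yaw 61.9 tilt 0.06 w 0.334 F [0.6 0.5 1.2]
delta cm [0.16 0.09 0.27] rot [-0.  -0.1 -0.2] j7 -1.0
force: [0.0, 1.0, 1.0]
width: 0.349
```

View pics/w17.png

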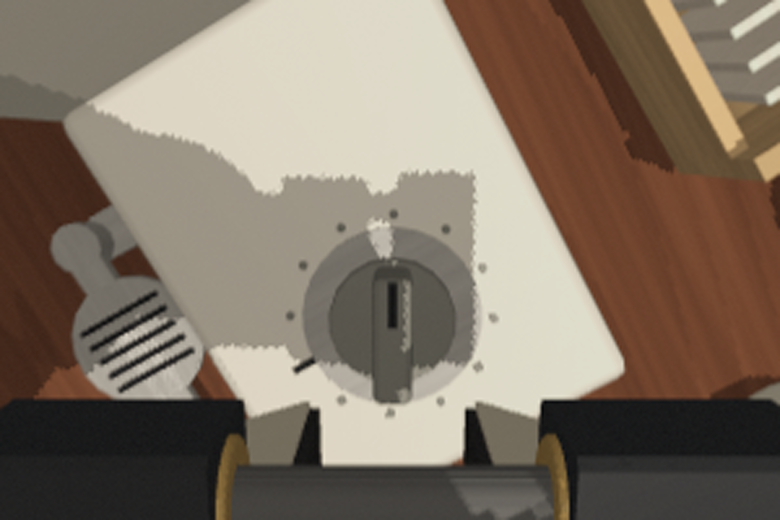

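View pics/s17.png

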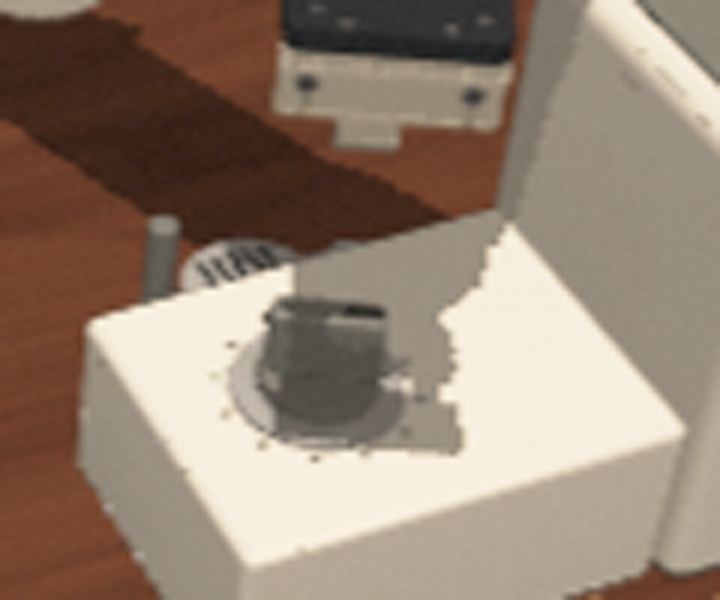

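```bash
python3 -m creep '[[[-3,-1,0,0,0,8,-0.1],[-6,-1,0,0,0,16,-0.1],[-9,-1,0,0,0,24,-0.1],[-11.5,-1,0,0,0,32,-0.1],[-11.5,-1,0,0,0,41,-0.1]]]' |tail -1
python3 -m creep '[[[0,0,0,0,0,8,-0.1],[0,0,0,0,0,16,-0.1],[0,0,0,0,0,24,-0.1],[0,0,0,0,0,32,-0.1],[0,0,0,0,0,41,-0.1]]]' |tail -1
python3 -m creep '[[[0,0,0,0,0,8,-0.1],[0,0,0,0,0,16,-0.1],[0,0,0,0,0,24,-0.1],[0,0,0,0,0,32,-0.1],[0,0,0,0,0,37,-0.1]]]' |tail -1
python3 d.py .535 .17 .2 181.5
```

```text
width: 0.448
width: 0.455
width: 0.451
t 32.1 pos [0.5248 0.1726 0.2415] yaw -179.7 tilt 0.09 w 0.451 F [ 0.2 -0.1  0.4]
delta cm [ 1.02 -0.26 -4.15] rot [ 0.  -0.1  1.2] j7 0.86
```

```bash
python3 -m creep '[[[1.8,-0.2,-4,0,0,1.2,-0.1],[1.8,-0.2,-5.5,0,0,1.2,-0.1],[1.8,-0.2,-5.5,0,0,1.2,-0.1],[1.8,-0.2,-5.5,0,0,1.2,-0.1]]]' |tail -1
python3 - <<'E'
from h import *
st,_=snap('wrist','w18',(130,80,430,280),2.6); print(st['position'].tolist(),st['ee_rot'].tolist())
E
python3 d.py .5255 .17 .062 181.5
```

```text
width: 0.448
[0.5426222012953199, 0.1713298566685495, 0.18756665564073688] [0.032939684987401296, -3.1401346727064086, -0.0003318444828892993]
t 32.6 pos [0.5431 0.1716 0.1883] yaw -178.8 tilt 0.04 w 0.449 F [-0.2 -0.3  0.2]
delta cm [ -1.76  -0.16 -12.63] rot [-0.   0.   0.3] j7 0.84
```

View pics/w18.png

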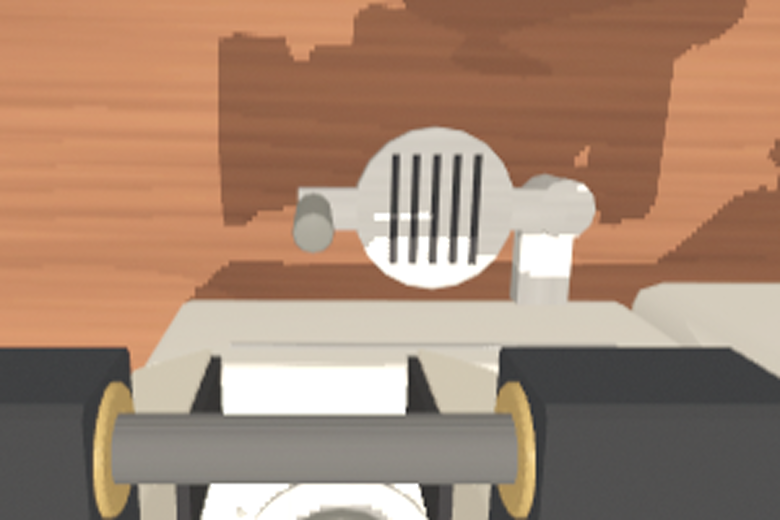

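Run:
```python
from h import *
c=cam('wrist',dict(position=np.array([0.5426,0.1713,0.18757]),ee_rot=np.array([0.03294,-3.14013,-0.00033])))
K=lambda x,y:(x/2.6+130,y/2.6+80)
ct=cam('top')
for z in(.08,.084,.086,.09): print(z,back(c,*K(313,232),z).round(4), back(ct,278/6+165,446/6+125,z).round(4))
for z in (.03,.038,.05): print('disc',back(c,*K(434,208),z).round(4),'hinge',back(c,*K(567,207),z).round(4),'base',back(c,*K(318,207),z).round(4))
print('d',np.linalg.norm(back(c,*K(567,207),.045)-back(c,*K(318,207),.038)))
```

```text
0.08 [0.5224 0.1722 0.08  ] [0.5243 0.1691 0.08  ]
0.084 [0.5217 0.1722 0.084 ] [0.5236 0.1686 0.084 ]
0.086 [0.5213 0.1722 0.086 ] [0.5232 0.1683 0.086 ]
0.09 [0.5206 0.1722 0.09  ] [0.5224 0.1677 0.09  ]
disc [0.5209 0.2205 0.03  ] hinge [0.5195 0.2736 0.03  ] base [0.5215 0.1742 0.03  ]
disc [0.5198 0.2192 0.038 ] hinge [0.5183 0.2708 0.038 ] base [0.5203 0.1741 0.038 ]
disc [0.518  0.2172 0.05  ] hinge [0.5166 0.2667 0.05  ] base [0.5185 0.174  0.05  ]
d 0.09463139245975975
```

```bash
python3 -m creep '[[[-2.1,0,0,0,0,0.3,-0.2],[-2.1,0,-4,0,0,0.3,-0.2],[-2.1,0,-8,0,0,0.3,-0.2],[-2.1,0,-12.3,0,0,0.3,-0.2],[-2.1,0,-12.3,0,0,0.3,-0.2]]]' 20|tail -1
python3 -m creep '[[[0,0,0,0,0,0,-0.2],[0,0,0,0,0,0,-0.2]]]' |tail -1
python3 d.py .522 .1715 .064 181.5
python3 -m creep '[[[0,0,0,0,0,0,-1],[0,0,0,0,0,0,-1],[0,0,0,0,0,0,-1],[0,0,0,0,0,0,-1]]]' 20
python3 d.py .522 .1715 .064 181.5
```

```text
width: 0.402
width: 0.4
t 33.3 pos [0.5239 0.172  0.0671] yaw -178.5 tilt 0.22 w 0.4 F [-0.9  0.7  0.9]
delta cm [-0.19 -0.05 -0.31] rot [-0.1  0.2  0. ] j7 0.7
clock: 33.7
position: [0.5229, 0.1706, 0.065]
ee_rot: [-0.04, 3.14, -0.001]
force: [-0.2, -3.9, 6.5]
width: 0.145
t 33.7 pos [0.5229 0.1706 0.065 ] yaw -178.5 tilt 0.05 w 0.145 F [-0.2 -3.9  6.5]
delta cm [-0.09  0.09 -0.1 ] rot [0. 0. 0.] j7 0.7
```

```bash
python3 -m creep '[[[-1.56,0.12,0,0,0,0,-1],[-3.1,0.5,0,0,0,0,-1],[-4.5,1.1,0,0,0,0,-1],[-5.9,1.9,0,0,0,0,-1],[-7.1,2.9,0,0,0,0,-1]]]' 20
python3 d.py .522 .1715 .064 181.5
```

```text
clock: 34.2
position: [0.45, 0.1957, 0.0645]
ee_rot: [0.035, -3.139, 0.011]
force: [-8.3, -12.8, 16.5]
width: 0.146
t 34.2 pos [0.45   0.1957 0.0645] yaw -178.7 tilt 0.43 w 0.146 F [ -8.3 -12.8  16.5]
delta cm [ 7.2  -2.42 -0.05] rot [ 0.4 -0.1  0.2] j7 0.57
```

```bash
python3 -m creep '[[[-1.2,1.0,0,0,0,0,-1],[-2.1,2.4,0,0,0,0,-1],[-2.8,3.8,0,0,0,0,-1],[-3.2,5.3,0,0,0,0,-1],[-3.3,6.4,0,0,0,0,-1]]]' 20
python3 d.py .522 .1715 .064 181.5
python3 - <<'E'
from h import *
snap('scene','s19');
E
```

```text
clock: 34.7
position: [0.4165, 0.2638, 0.0641]
ee_rot: [0.041, -3.139, 0.003]
force: [-2.9, -1.7, 1.7]
width: 0.153
t 34.7 pos [0.4165 0.2638 0.0641] yaw -178.5 tilt 0.17 w 0.153 F [-2.9 -1.7  1.7]
delta cm [ 1.055e+01 -9.230e+00 -1.000e-02] rot [ 0.1 -0.1 -0. ] j7 0.43
```

View pics/s19.png

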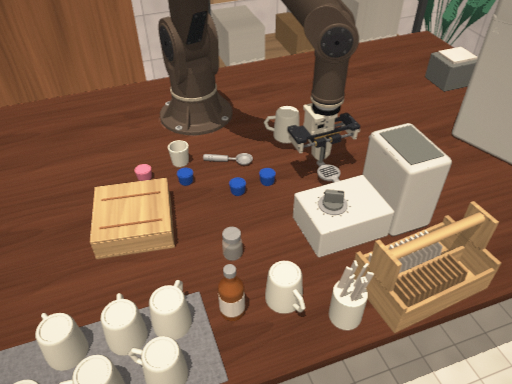

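```bash
python3 -m creep '[[[0,0,0,0,0,0,-0.2],[0,0,0,0,0,0,-0.2],[0,0,0,0,0,0,-0.2],[0,0,4,0,0,0,-0.2],[0,0,8,0,0,0,-0.2]]]' 20|tail -2
python3 -m creep '[[[0,0,5,0,0,0,-0.2],[0,0,10,0,0,0,-0.2],[0,-5,10,0,0,0,-0.2],[0,-10,10,0,0,0,-0.2],[0,-15,10,0,0,0,-0.2]]]' 20|tail -2
python3 -m creep '[[[0,-5,0,0,0,0,-0.2],[0,-8,0,0,0,0,-0.2],[0,-8,0,0,0,0,-0.2],[0,-8,0,0,0,0,-0.2]]]' 20|tail -2
python3 - <<'E'
from h import *
snap('scene','s20');snap('top','t20')
b=cv2.imread('pics/t20_raw.png'); cv2.imwrite('pics/t20b.png',cv2.resize(b[90:270,100:460],None,fx=2.2,fy=2.2,interpolation=cv2.INTER_CUBIC))
E
```

```text
force: [-0.0, 0.0, -0.2]
width: 0.399
force: [0.7, -0.4, 0.4]
width: 0.403
force: [0.3, 1.3, 0.5]
width: 0.397
```

View pics/s20.png

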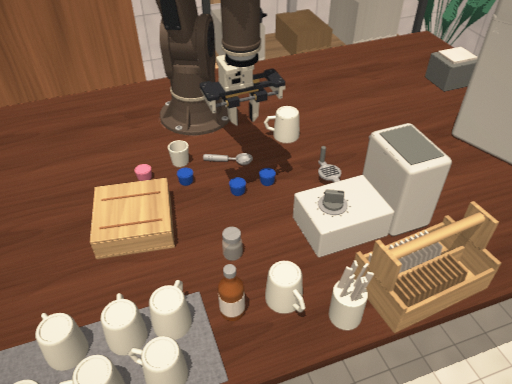

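View pics/t20b.png

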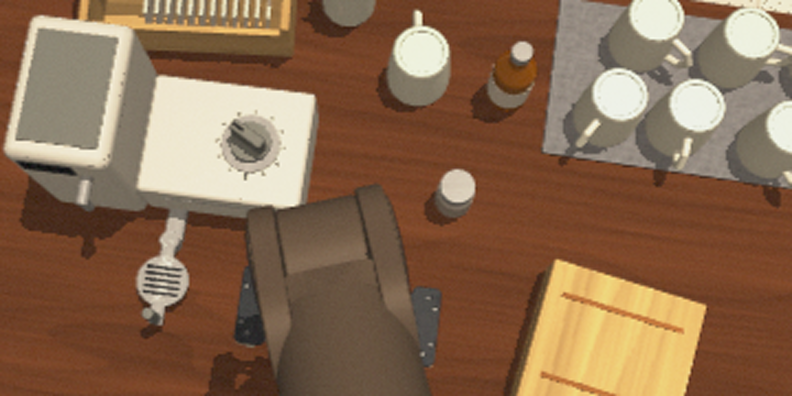

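Run:
```python
from h import *
b=cv2.imread('pics/t20_raw.png'); cv2.imwrite('pics/t20c.png',cv2.resize(b[175:245,140:220],None,fx=8,fy=8,interpolation=cv2.INTER_CUBIC))
b=cv2.imread('pics/s20_raw.png'); cv2.imwrite('pics/s20c.png',cv2.resize(b[140:220,290:360],None,fx=7,fy=7,interpolation=cv2.INTER_CUBIC))
```

```text
(no output)
```

View pics/t20c.png

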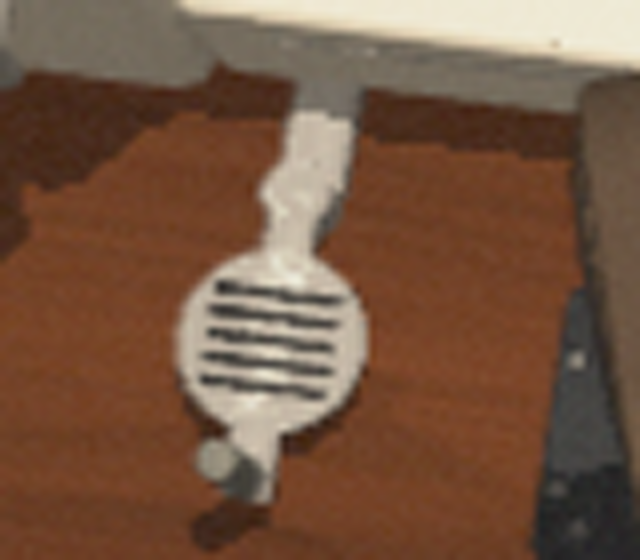

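View pics/s20c.png

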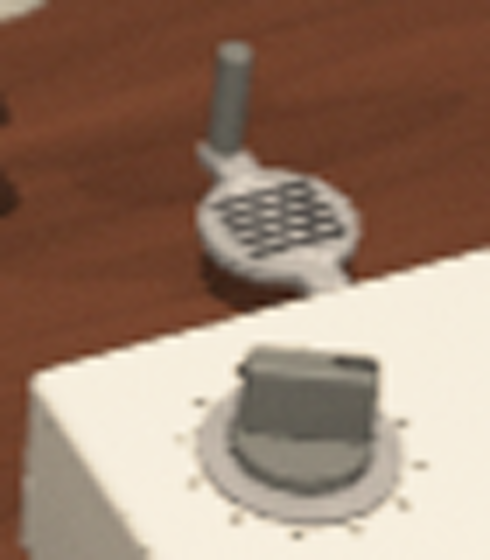

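Run:
```python
from h import *
ct=cam('top');cs=cam('scene'); F=lambda x,y:(x/8+140,y/8+175)
def yaw(a,b,z,c=ct,F=F):
    d=back(c,*F(*a),z)-back(c,*F(*b),z); return np.degrees(np.arctan2(d[1],d[0]))
print('arm',yaw((293,235),(256,470),.038),yaw((293,250),(253,440),.038))
print('slots',[yaw(a,b,.04)-90 for a,b in(((215,288),(340,300)),((208,310),(335,322)),((205,357),(332,371)),((203,380),(323,395)))])
print('brewer front bottom/top',yaw((190,8),(630,65),.09)-90)
```

```text
arm 1.9923323383525358 -0.9411047507814057
slots [np.float64(3.0077784734131257), np.float64(3.098750699503242), np.float64(2.2119496430383236), np.float64(1.3825576469564282)]
brewer front bottom/top 1.0124123814120765
```

Run:
```python
from h import *
cs=cam('scene'); o=np.array([.457,-.281]); t=np.radians(-8.3); ex=np.array([np.cos(t),np.sin(t)]);ey=np.array([-ex[1],ex[0]])
for th in(0,.05,.1):
    P=[np.r_[o+ex*(.092-.197*np.cos(th))+ey*s,.0635+.197*np.sin(th)] for s in(-.095,.095)]
    H=[np.r_[o+ex*(.092)+ey*s,.0635] for s in(-.095,.095)]
    print(th,[proj(cs,p).round(1) for p in P+H])
# measured corners from s15a (scale5, off 80,160)
print([(x/5+80,y/5+160) for x,y in((73,133),(437,92),(52,412),(458,360))])
s=arm.observe(); print(s['position'],s['force'])
```

```text
0 [array([ 94.2, 187.1]), array([166.4, 177.1]), array([ 90.1, 242.5]), array([171.7, 229.9])]
0.05 [array([ 93.3, 184.4]), array([165.9, 174.4]), array([ 90.1, 242.5]), array([171.7, 229.9])]
0.1 [array([ 92.3, 181.7]), array([165.4, 171.8]), array([ 90.1, 242.5]), array([171.7, 229.9])]
[(94.6, 186.6), (167.4, 178.4), (90.4, 242.4), (171.6, 232.0)]
[0.41860204 0.03469626 0.24459992] [-0.03822071  0.83651554 -0.43793959]
```

Lid matches angle 0; dial on the 4th mark; rest fully out; bystanders upright. Handing in.

```bash
python3 -c "
from cell import arm
print(arm.sign_off())"
```

```text
the job is handed in; nothing more can be done
None
```

I packed four refills (two silver capsules and two tea tins) flat in the magazine and pushed the lid shut. I then turned the dial four clicks clockwise and swung the cup rest out. The job was handed in at about 36 s of the 210 s allowed.

What the last checks showed:
- **Refills:** the last wrist and top pictures before closing show all four flat in the box, below the rim. No other silver capsule or tin was on the counter; the blue and pink ones were left alone.
- **Lid:** its corners in the scene picture match a fully shut lid to within about 2 pixels.
- **Dial:** the pointer stands on the fourth mark clockwise from the zero mark.
- **Cup rest:** it measures at right angles to the brewer's front, within about 3° of image noise. I did not confirm the snap itself, only that angle after release.
- **Bystanders:** the mug, jar and bottle are upright, and the robot is clear of everything.

The scene camera's positions differed from the other cameras' by 3–5 mm. I corrected for that with close wrist pictures before most grasps. Swinging the rest built up about 20 N of sideways force on the gripper at mid-arc, so I shifted the path and it dropped. No check failed.

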